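# Load a stepped hub spacer the right way round under the drill-jig plate

### The arm

A 6-joint arm with a two-finger parallel gripper is mounted at the origin on the work surface. World frame = base frame: x ahead of the robot, y to its left, z up, the work surface at z = 0. Lengths are in m, angles in rad, forces in N, time in s.
With the tool pointing down it reaches from about 0.3 to 0.875 m from the base axis. Payload 6.4 kg.
Tool frame: the origin (TCP) lies midway between the tips of the shut fingers; the grasp point (between the pads) lies 19 mm behind it; z points along the fingers, y is the direction in which the jaws open and shut (so a half turn about z gives the same grasp; the last joint's range is limited). The gripper opens to 85 mm and grips with 20 to 120 N. Pads are 22 mm wide; open, the fingers measure 114 mm over their backs; the gripper's body (76 mm by 85 mm) begins 54 mm behind the grasp point. The pads swing forward as they close: fully open they stand 13 mm farther back than shut.
Start: joints at [1.011, 0.181, 1.607, -0, 1.354, -0.206], TCP at [0.199, 0.539, 0.231] pointing down, gripper open.
Joint ranges: [-2.99, 2.99], [-0.89, 2.07], [0.3, 2.58], [-1.14, 4.28], [0, 2.63], [-3.12, 3.12]. Speed limits (rad/s): [2.57, 2.57, 3.01, 3.14, 3.14, 3.14].

### API

Orientations are given as a unit quaternion [w, x, y, z].
In Python, from bench import get_obs, camera, hand_in gives the robot as it stands.
- The arm moves only by the tool drive_tool, never from a script. Its argument "deltas" is a list of rows, each a list of 2 entries, a list of its own where there are three numbers: the shift along the world's x, y, z in m, then the turn about the world's z in rad. A call has 1 to 10 rows; each row shifts and turns the pose as measured when the row begins; what a row does not reach is not made up. A row lasts 1/10 s, in which the tool goes at most 50 mm and 8.59 degrees, less where a joint would pass 70% of its speed; a pose out of reach is approached as far as the arm can. A call is refused whole if a number of a shift passes 0.05 or a number of a turn 0.15, either way. A call with a gripper value outside its range is refused whole. "gripper" is the opening, from 0 (shut) to 1 (fully open), set as the call begins (left out, the last holds). The fingers move at their own pace and stop on an object; the grip force is fixed at half the most. Time passes only in rows, so rows that do not move let the fingers close. It gives the time, the measured TCP pose, the force and the opening at its end, in the units of the state.
- get_obs(): the state, without advancing time (a new reading comes with each control period).
- camera(name): name is "scene" or "top" or "wrist"; returns a dict with "frame" (400x640x3 uint8, red, green, blue), "fx", "fy", "cx", "cy" (pixels), "eye" and "attitude" of the camera in the world. Camera axes: x right, y down, z forward; pixel columns grow to the right and rows downward; lengths in m; the calibration is good to about 2 mm. A picture is of the moment at which its call begins. There is no depth.
- hand_in(): hands the job in, once; it reports no verdict.
The state is a dict: "time_s": time; "q": joint angles; "dq": joint speeds; "joint_efforts": joint torques, N m; "eef_pos": TCP position; "eef_rot": TCP orientation; "wrist_force": force on the tool from outside, world axes, zero at the start; "torque": the same for the moment, N m; "opening": opening from 0.0 (shut) to 1.0 (fully open).
Only numpy, scipy, OpenCV 4.12 (cv2) and the standard library are available. Lean on these libraries where they do the work, as an engineer would, in place of code of your own. Each camera call takes 0.05 s, during which the arm holds its last target.

### The job

Take the steel spacer from the front groove of the rack (the groove nearer the robot), and lay it fully home in both saddles of the drill jig: one end is turned down a little, which is hard to see but easy to feel by pinching the ends, and that thinner end belongs in the jig's narrow saddle. Then put the guide plate over it, sliding it until its two holes drop over the jig's locating pins and it lies flat on the jig, and let go. Leave the other spacer in the rear groove.

Things in the scene. Friction and masses are not known exactly. Their poses are not given: they have to be found in the camera images.
- rack: Fixed dark steel rack, base 150 x 80 x 8 mm, origin under its centre on the counter, z up. Two V grooves along y: front one at x = -47.5 mm (robot side), rear at x = +47.5. Each is two 10 mm thick V saddles at y = -25 and +25, up to 38 mm tall, holding a spacer with its axis 40 mm up, middle at y = 0. Fingers fit between the saddles and at the spacer's ends.
- spacer_1_mid (a point): Steel spacer tube, 110 mm long, 0.35 kg: 32 mm diameter, but the last 20 mm of one end turned down to 26 mm. A scribed line near both ends. One of two alike; either may be in the front groove. Point: on its axis, half-way along. y runs along it, but its sense does not tell which end is thin (the two spacers differ): feel for it, 26 or 32 mm across the fingers.
- spacer_2_mid (a point): The other spacer, same sizes, point and axes; again the sense of its y axis does not tell which end is turned down.
- jig: Fixed steel drill jig, base 104 x 140 x 10 mm, two slotted saddle blocks with tops (deck) 58 mm up. Origin under its centre on the counter, z up. The loaded spacer lies along y at x = 0, middle at y = 0 (5 mm play each way), axis 40 mm up, thin end to +y. Fingers fit between the saddles (y -36 to +40 mm) above the base.
- narrow_saddle (a point): Centre of the floor of the jig's narrow saddle, y = +40 to +64 mm in the jig, 27 mm above the counter. Its slot is 28.4 mm wide and open at the top and both ends: it takes the spacer's turned-down end only. Axes as the jig's.
- wide_saddle (a point): Centre of the floor of the jig's wide saddle, y = -60 to -36 mm in the jig, 24 mm above the counter; slot 34.4 mm wide for the 32 mm end, closed at its outer end by a wall (y = -64 to -60, 46 mm tall). Axes as the jig's.
- pin_a (a point): Root, on the deck 58 mm up, of a locating pin at (+31, +51) mm in the jig: 8 mm diameter, 13 mm tall, the top 5 mm tapering to 3 mm. It stands beside the narrow saddle's slot.
- pin_b (a point): Root of the second pin, the same, at (-31, -51) mm in the jig, beside the wide saddle's slot.
- plate_mid (a point): Loose aluminium guide plate, 92 (x) x 128 (y) x 5 mm, 0.3 kg, with an upright grip in its middle, 14 (x) x 44 (y) mm, its top 37 mm above the plate's underside. Two 11 mm holes at (+31, +51) and (-31, -51) mm; same after half a turn. Point: plate centre, 18.5 mm above the underside, so 76.5 mm above the counter when home on the jig, y along the jig's y.
Mind the look-alikes: they are no part of the job. Several things look just like the part that bears plate_mid: the one meant starts nearest to the robot's base.

How it is judged:
On the way:
1. the front spacer lies home in both jig saddles, turned-down end in the narrow one (((x of spacer_1_mid in the frame of jig between -0.004 and 0.004 m and y of spacer_1_mid in the frame of jig between -0.008 and 0.008 m and z of spacer_1_mid in the frame of jig between 0.037 and 0.0425 m and angle between spacer_1_mid's own y axis and vertical between 1.52 and 1.62 rad and angle between the y axis of spacer_1_mid and the y axis of jig, either way round below 0.08 rad and x of spacer_2_mid in the frame of rack between 0.035 and 0.06 m and distance of spacer_2_mid from where it was at the start of the episode below 0.015 m and z of spacer_2_mid in the frame of rack between 0.036 and 0.044 m) or (x of spacer_2_mid in the frame of jig between -0.004 and 0.004 m and y of spacer_2_mid in the frame of jig between -0.008 and 0.008 m and z of spacer_2_mid in the frame of jig between 0.037 and 0.0425 m and angle between spacer_2_mid's own y axis and vertical between 1.52 and 1.62 rad and angle between the y axis of spacer_2_mid and the y axis of jig, either way round below 0.08 rad and x of spacer_1_mid in the frame of rack between 0.035 and 0.06 m and distance of spacer_1_mid from where it was at the start of the episode below 0.015 m and z of spacer_1_mid in the frame of rack between 0.036 and 0.044 m))), for 0.2 s.
At the end, for the whole second after the job is handed in: The front spacer lies level in both jig saddles (4 mm across, 8 mm along, 3 mm in height, 0.05 rad), thin end in the narrow one; the plate lies flat over both pins (4 mm sideways, 2 mm in height, 0.035 rad); the other spacer is in the rear groove, moved under 15 mm. Stays so for 1 s (((x of spacer_1_mid in the frame of jig between -0.004 and 0.004 m and y of spacer_1_mid in the frame of jig between -0.008 and 0.008 m and z of spacer_1_mid in the frame of jig between 0.037 and 0.0425 m and angle between spacer_1_mid's own y axis and vertical between 1.52 and 1.62 rad and angle between the y axis of spacer_1_mid and the y axis of jig, either way round below 0.08 rad and x of spacer_2_mid in the frame of rack between 0.035 and 0.06 m and distance of spacer_2_mid from where it was at the start of the episode below 0.015 m and z of spacer_2_mid in the frame of rack between 0.036 and 0.044 m) or (x of spacer_2_mid in the frame of jig between -0.004 and 0.004 m and y of spacer_2_mid in the frame of jig between -0.008 and 0.008 m and z of spacer_2_mid in the frame of jig between 0.037 and 0.0425 m and angle between spacer_2_mid's own y axis and vertical between 1.52 and 1.62 rad and angle between the y axis of spacer_2_mid and the y axis of jig, either way round below 0.08 rad and x of spacer_1_mid in the frame of rack between 0.035 and 0.06 m and distance of spacer_1_mid from where it was at the start of the episode below 0.015 m and z of spacer_1_mid in the frame of rack between 0.036 and 0.044 m)) and x of plate_mid in the frame of jig between -0.004 and 0.004 m and y of plate_mid in the frame of jig between -0.004 and 0.004 m and z of plate_mid in the frame of jig between 0.0745 and 0.0785 m and angle between plate_mid's own z axis and vertical below 0.035 rad and angle between the y axis of plate_mid and the y axis of jig, either way round below 0.06 rad); the robot touches nothing.
It also fails if it takes over 64 s, if anything falls off the work surface, if the arm or the gripper's body presses on something with over 40 N, if the wrist force passes 120 N, or if a joint passes its speed limit or range.

## Working session

There is one attempt and no reset: what is moved stays moved. The work goes in short steps, Python scripts to look and compute and a tool call to move; the robot and the scene stay as the last step left them, time stands still between calls to the robot, and variables do not carry over. Pictures are saved under pics/ and viewed, and the job is handed in when it is done.

Besides the shell and the picture viewer there is one more tool, called after "Call:" as name(argument=value, ...) on one line, values as JSON. drive_tool: Moves the arm, as the interface text tells. Its arguments: {"type":"object","properties":{"deltas":{"type":"array","items":{"type":"array"}},"gripper":{"type":"number"}},"required":["deltas"]}

```bash
mkdir -p pics; ls; python3 - <<'E'
from bench import get_obs,camera
import cv2
o=get_obs();print(o)
for n in("scene","top","wrist"):
    c=camera(n);cv2.imwrite(f"pics/{n}0.png",c["frame"][:,:,::-1]);print(n,{k:v for k,v in c.items() if k!="frame"})
E
```

```text
pics
{'time_s': 0.0, 'q': array([ 1.01069865e+00,  1.81557668e-01,  1.60800896e+00, -2.95168294e-05,
        1.35381390e+00, -2.06294331e-01]), 'dq': array([ 9.12026025e-05, -1.76884633e-03,  4.70659153e-04, -3.32534585e-04,
       -3.86544971e-04, -4.21715870e-04]), 'joint_efforts': array([-2.91024753e-04, -4.44876087e+01, -3.51329720e+01, -4.59074054e-04,
        9.27519141e-03,  2.06631205e-05]), 'eef_pos': array([0.19890417, 0.53890418, 0.23037436]), 'eef_rot': array([-3.20865615e-04,  1.75977240e-01,  9.84393829e-01, -8.34488773e-04]), 'wrist_force': array([ 0.53777638, -0.6318141 , -0.04770442]), 'torque': array([-0.00580881, -0.01446778, -0.03403592]), 'opening': 1.0008239698702999}
scene {'fx': 514.4226784389966, 'fy': 514.4226784389966, 'cx': 319.5086942795757, 'cy': 206.53278062762655, 'eye': array([ 1.31801303, -0.72507144,  1.02190629]), 'attitude': array([-0.36429323,  0.82908589,  0.38839711, -0.17045445])}
top {'fx': 497.6944545630611, 'fy': 497.6944545630611, 'cx': 314.8134765627895, 'cy': 205.8422764386938, 'eye': array([ 0.19240801, -0.04247671,  1.64420011]), 'attitude': array([-0.0692103 ,  0.70668751, -0.70047781,  0.07164864])}
wrist {'fx': 359.7109024070039, 'fy': 359.7109024070039, 'cx': 318.28118393179926, 'cy': 196.49123162841707, 'eye': array([0.13099144, 0.56502363, 0.37385224]), 'attitude': array([0.11725827, 0.81209007, 0.5658671 , 0.08096079])}
```

View pics/scene0.png

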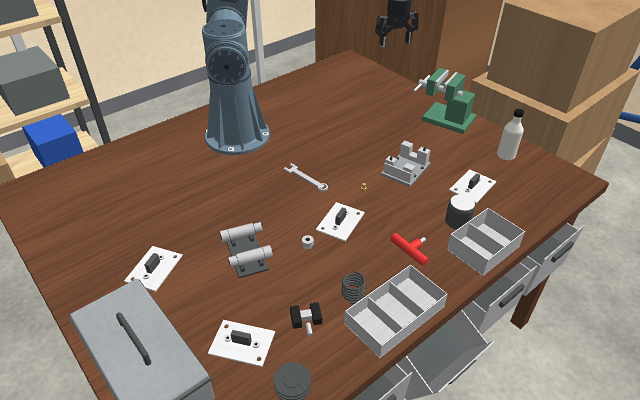

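View pics/top0.png

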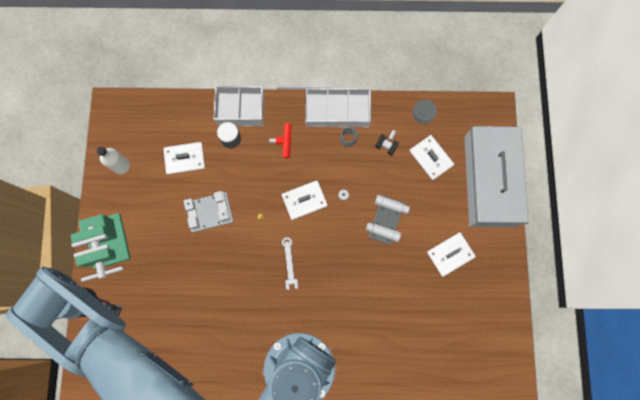

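View pics/wrist0.png

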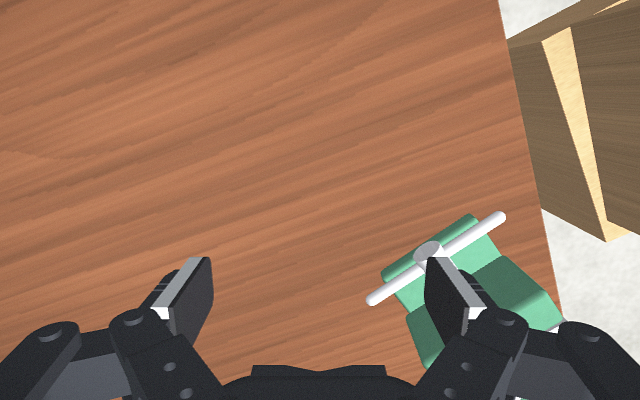

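```bash
cat > h.py <<'E'
import numpy as np,cv2
from scipy.spatial.transform import Rotation as R
from bench import get_obs,camera
def rot(q): return R.from_quat([q[1],q[2],q[3],q[0]])
def ray(c,u,v):
    d=rot(c["attitude"]).apply([(u-c["cx"])/c["fx"],(v-c["cy"])/c["fy"],1.]);return c["eye"],d
def cast(c,u,v,z):
    e,d=ray(c,u,v);return e+d*(z-e[2])/d[2]
def proj(c,p):
    q=rot(c["attitude"]).inv().apply(np.asarray(p,float)-c["eye"]);return np.array([c["fx"]*q[0]/q[2]+c["cx"],c["fy"]*q[1]/q[2]+c["cy"]])
def save(c,n,box=None,s=1):
    f=c["frame"][:,:,::-1]
    if box: x0,y0,x1,y1=box;f=f[y0:y1,x0:x1]
    cv2.imwrite("pics/"+n,cv2.resize(f,None,fx=s,fy=s,interpolation=cv2.INTER_CUBIC))
E
python3 - <<'E'
from h import *
np.set_printoptions(precision=4,suppress=True)
t=camera("top");s=camera("scene")
print(proj(t,[0,0,0]),proj(s,[0,0,0]))
hsv=cv2.cvtColor(t["frame"],cv2.COLOR_RGB2HSV)
m=((hsv[...,2]>215)&(hsv[...,1]<30)).astype(np.uint8)
cs,_=cv2.findContours(m[:300],0,2)
for k in cs:
    r=cv2.minAreaRect(k)
    if cv2.contourArea(k)>300:
        p=cast(t,*r[0],.005);print(r,p,np.hypot(*p[:2]))
save(t,"top1.png",(170,180,340,240),4);save(t,"rack1.png",(340,170,480,290),5)
save(s,"s_rack.png",(200,200,300,290),6);save(s,"s_jig.png",(370,130,450,200),8)
E
```

```text
[298.6268 368.4609] [236.4777 135.2685]
((450.75, 253.75), (28.468765258789062, 38.24418640136719), 59.03623962402344) [ 0.3668 -0.4967  0.005 ] 0.617435672050406
((303.9999694824219, 199.50003051757812), (26.925823211669922, 37.88185119628906), 68.19859313964844) [ 0.5454 -0.0101  0.005 ] 0.5454744646340827
((183.18785095214844, 157.47108459472656), (25.62163734436035, 38.09032440185547), 81.25383758544922) [0.6887 0.4053 0.005 ] 0.7990960051888393
((431.24322509765625, 156.80801391601562), (37.67436599731445, 25.735891342163086), 51.709835052490234) [ 0.6993 -0.4449  0.005 ] 0.8288471320605035
((358.0, 107.5), (23.0, 18.0), 90.0) [ 0.8766 -0.195   0.005 ] 0.8980568814260654
((326.5, 108.0), (24.0, 39.0), 90.0) [ 0.8736 -0.0847  0.005 ] 0.877741475850124
((251.0, 106.5), (23.0, 18.0), 90.0) [0.8765 0.1795 0.005 ] 0.894728125531765
((227.5, 106.5), (23.0, 19.0), 90.0) [0.8757 0.2617 0.005 ] 0.913962375206749
((592.5, 149.5), (299.0, 93.0), 90.0) [ 0.731  -1.0024  0.005 ] 1.2406294334699839
```

View pics/top1.png

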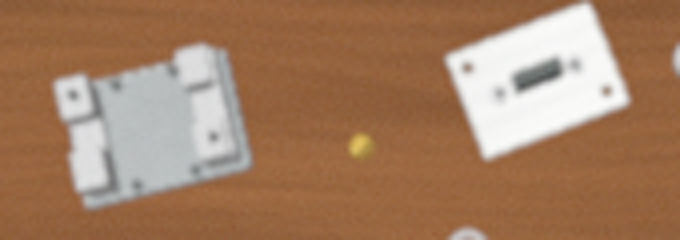

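View pics/rack1.png

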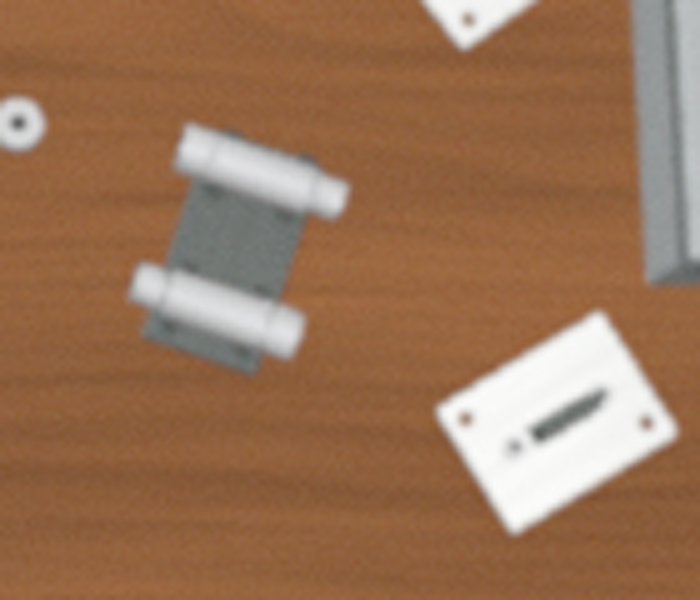

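View pics/s_rack.png

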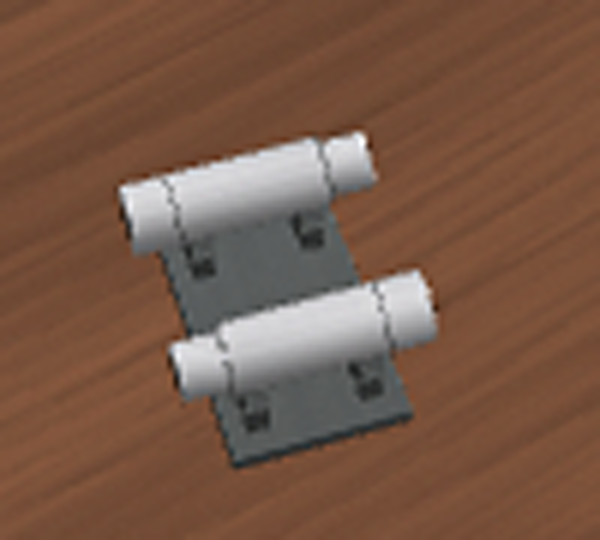

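View pics/s_jig.png

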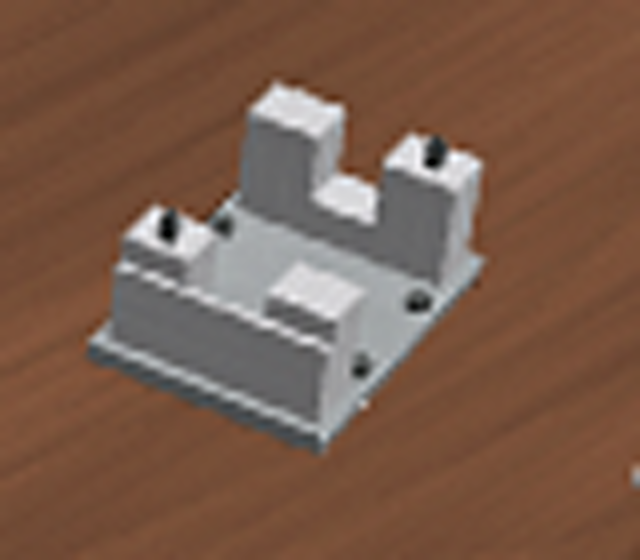

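```bash
python3 - <<'E'
from h import *
np.set_printoptions(precision=4,suppress=True)
t=camera("top")
a=cast(t,369.2,226.6,.04);b=cast(t,397.4,236.6,.04);d=a-b
print("front sp",(a+b)/2,np.linalg.norm(d),"yaw",np.arctan2(-d[0],d[1]))
a=cast(t,340+187/5,170+148/5,.04);b=cast(t,340+336/5,170+196/5,.04);d=a-b
print("rear sp",(a+b)/2,np.linalg.norm(d),"yaw",np.arctan2(-d[0],d[1]))
a=cast(t,188.25,203.75,.068);b=cast(t,223.25,214.25,.068);d=a-b
print("jig",(a+b)/2,np.linalg.norm(d)," exp .1194 yaw",np.arctan2(-d[0],d[1])-np.arctan2(-31,51))
a=cast(t,170+467/4,180+68/4,.005);b=cast(t,170+606/4,180+91/4,.005);d=a-b
print("plate",(a+b)/2,np.linalg.norm(d),"yaw",np.arctan2(-d[0],d[1])-np.arctan2(-31,51))
w=camera("wrist");o=get_obs();Rt=rot(o["eef_rot"])
print("cam in tool",Rt.inv().apply(w["eye"]-o["eef_pos"]),(Rt.inv()*rot(w["attitude"])).as_matrix());print(Rt.as_matrix())
print(o["time_s"])
E
```

```text
front sp [ 0.4334 -0.2703  0.04  ] 0.09672840299639571 yaw -0.33778927778755063
rear sp [ 0.5241 -0.3017  0.04  ] 0.10238446105898816 yaw -0.3113604849676153
jig [0.4976 0.305  0.068 ] 0.11929225231411306  exp .1194 yaw 0.26207782787699246
plate [ 0.5441 -0.0105  0.005 ] 0.11876190676380562 yaw 0.38792604726007474
cam in tool [ 0.0728  0.0006 -0.1433] [[ 0.     -0.9593 -0.2824]
 [ 1.     -0.      0.0002]
 [-0.0001 -0.2824  0.9593]]
[[-0.938   0.3465 -0.0002]
 [ 0.3465  0.938  -0.0003]
 [ 0.0001 -0.0004 -1.    ]]
0.35
```

Call:
drive_tool(deltas=[[[0.034, -0.026, 0], -0.106], [[0.034, -0.026, 0], -0.106], [[0.034, -0.026, 0], -0.106], [[0.034, -0.026, 0], -0.106], [[0.034, -0.026, 0], -0.106], [[0.034, -0.026, 0], -0.106], [[0.034, -0.026, 0], -0.106], [[0.034, -0.026, 0], -0.106], [[0.034, -0.026, 0], -0.106], [[0, 0, 0], 0]])

```text
time_s: 1.35
eef_pos: [0.5139, 0.2953, 0.2319]
eef_rot: [0.001, 0.622, 0.783, 0.002]
wrist_force: [0.9, -0.3, 0.0]
opening: 1.002
```

```bash
cat >> h.py <<'E'
np.set_printoptions(precision=4,suppress=True)
def st():
    o=get_obs();m=rot(o["eef_rot"]).as_matrix();y=np.arctan2(m[1,1],m[0,1])
    print("t",o["time_s"],"tcp",o["eef_pos"],"yawY",round(y,4),"F",o["wrist_force"],"T",o["torque"],"open",o["opening"],"q6",o["q"][5]);return o,y
E
python3 - <<'E'
from h import *
st();c=camera("wrist");save(c,"jig_w.png");np.save("jigw.npy",c,allow_pickle=True)
print(proj(c,[.4976,.305,.058]))
E
```

```text
t 1.35 tcp [0.5139 0.2953 0.2319] yawY 0.2289 F [ 0.8714 -0.2575  0.016 ] T [ 0.0195  0.0622 -0.0081] open 1.0020303990670862 q6 0.09235138452499608
[302.5718 160.669 ]
```

View pics/jig_w.png

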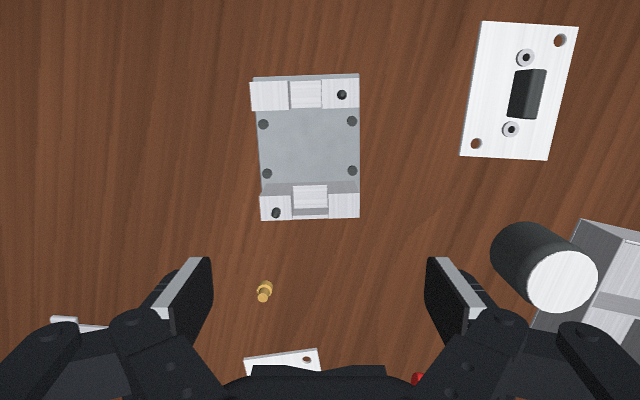

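```bash
python3 - <<'E'
from h import *
c=np.load("jigw.npy",allow_pickle=True).item();save(c,"jig_w2.png",(240,60,370,230),3.5)
E
```

```text
(no output)
```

View pics/jig_w2.png

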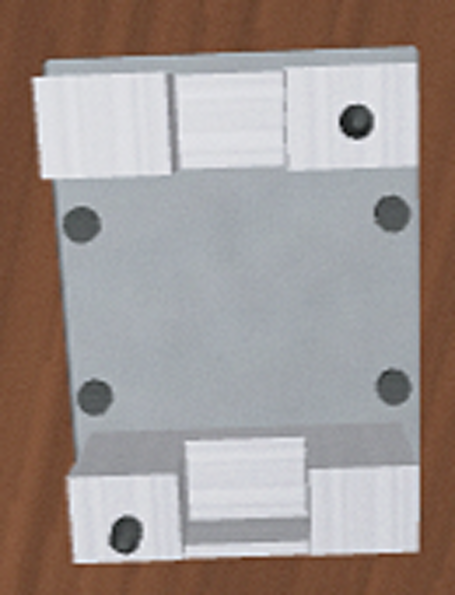

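```bash
cat >> h.py <<'E'
def fit(model,world):
    m=np.array(model)[:,:2];w=np.array(world)[:,:2];mc=m.mean(0);wc=w.mean(0);a=m-mc;b=w-wc
    t=np.arctan2((a[:,0]*b[:,1]-a[:,1]*b[:,0]).sum(),(a*b).sum());Q=np.array([[np.cos(t),-np.sin(t)],[np.sin(t),np.cos(t)]])
    o=wc-Q@mc;return o,t,(w-(m@Q.T+o))
E
python3 - <<'E'
from h import *
c=np.load("jigw.npy",allow_pickle=True).item()
def P(u,v,z): return cast(c,240+u/3.5-.36,60+v/3.5-.36,z)
# slot edges on inner faces: narrow x=±14.2 ; wide ±17.2
L=[((-14.2,40),(171,175)),((14.2,40),(288,169)),((-14.2,64),(168,73)),((14.2,64),(285,69)),((-17.2,-36),(183,471)),((17.2,-36),(308,467)),((-17.2,-60),(183,556)),((17.2,-60),(310,552))]
print(fit([np.array(m)/1e3 for m,_ in L],[P(*p,.058) for _,p in L]))
A=P(357,121,.065);B=P(125,535,.065);print(A,B,np.linalg.norm(A-B));print(fit([(.031,.051),(-.031,-.051)],[A,B]))
X=[((-52,64),(33,77)),((52,64),(418,64)),((-52,40),(40,178)),((52,40),(416,165)),((-52,-36),(68,475)),((52,-36),(418,465))]
print([fit([np.array(m)/1e3 for m,_ in X],[P(*p,.058) for _,p in X])])
E
```

```text
(array([0.5008, 0.3111]), np.float64(0.2649287952272334), array([[-0.0003, -0.0004],
       [-0.0001,  0.0001],
       [ 0.0004, -0.0004],
       [ 0.0001, -0.0006],
       [ 0.0012,  0.0005],
       [-0.0004, -0.    ],
       [-0.0002,  0.0006],
       [-0.0006,  0.0003]]))
[0.5171 0.3682 0.065 ] [0.4837 0.2541 0.065 ] 0.118928271701107
(array([0.5004, 0.3112]), np.float64(0.2611899287330831), array([[-0.0001, -0.0002],
       [ 0.0001,  0.0002]]))
[(array([0.5005, 0.3108]), np.float64(0.26249482193124535), array([[ 0.0058,  0.0013],
       [-0.0054, -0.0018],
       [ 0.0053,  0.0016],
       [-0.0061, -0.0014],
       [ 0.0061,  0.0019],
       [-0.0056, -0.0017]]))]
```

Call:
drive_tool(deltas=[[[0.003, -0.043, 0], 0.023], [[0.003, -0.043, 0], 0.023], [[0.003, -0.043, 0], 0.023], [[0.003, -0.043, 0], 0.023], [[0.003, -0.043, 0], 0.023], [[0.003, -0.043, 0], 0.023], [[0.003, -0.043, 0], 0.02], [[0, 0, 0], 0]])

```text
time_s: 2.2
eef_pos: [0.5269, -0.0046, 0.2316]
eef_rot: [-0.001, 0.544, 0.839, 0.003]
wrist_force: [0.1, -0.1, -1.1]
opening: 1.005
```

```bash
python3 - <<'E'
from h import *
st();c=camera("wrist");save(c,"pl_w.png");np.save("plw.npy",c,allow_pickle=True)
u=proj(c,[.544,-.0105,.005]).astype(int);print(u)
b=(max(u[0]-80,0),max(u[1]-100,0),u[0]+80,min(u[1]+100,400));print(b);save(c,"pl_w2.png",b,3)
E
```

```text
t 2.2 tcp [ 0.5269 -0.0046  0.2316] yawY 0.4202 F [ 0.0579 -0.1074 -1.0846] T [ 0.0242  0.0231 -0.0376] open 1.0047675203590816 q6 -0.6593208123402805
[330 176]
(np.int64(250), np.int64(76), np.int64(410), np.int64(276))
```

View pics/pl_w.png

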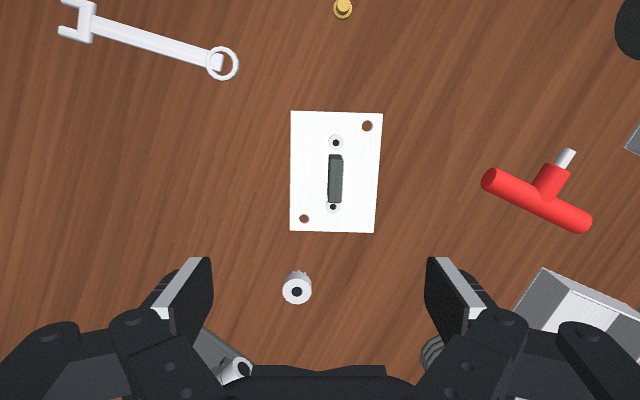

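View pics/pl_w2.png

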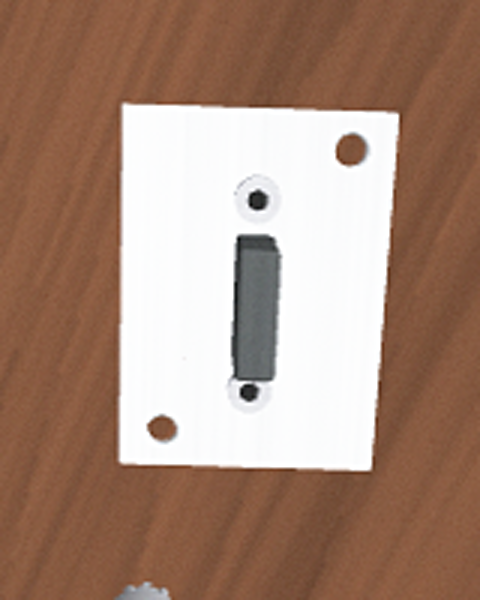

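```bash
python3 - <<'E'
from h import *
c=np.load("plw.npy",allow_pickle=True).item()
def P(u,v,z): return cast(c,250+u/3-.33,76+v/3-.33,z)
L=[((-46,64),(123,102)),((46,64),(400,113)),((46,-64),(371,470)),((-46,-64),(119,463)),((31,51),(352,149)),((-31,-51),(162,428))]
print(fit([np.array(m)/1e3 for m,_ in L],[P(*p,.005) for _,p in L]))
g=[P(*p,.037) for p in [(240,250),(280,250),(273,380),(236,379)]];print(np.mean(g,0))
E
```

```text
(array([ 0.5465, -0.0067]), np.float64(0.3865795567572117), array([[-0.0005,  0.0001],
       [ 0.0003, -0.0001],
       [ 0.0004, -0.0002],
       [-0.0001, -0.0007],
       [-0.0001,  0.0004],
       [-0.0001,  0.0005]]))
[ 0.5463 -0.0066  0.037 ]
```

Call:
drive_tool(deltas=[[[-0.007, -0.032, 0], -0.093], [[-0.008, -0.032, 0], -0.093], [[-0.008, -0.032, 0], -0.093], [[-0.008, -0.032, 0], -0.093], [[-0.008, -0.032, 0], -0.093], [[-0.008, -0.032, 0], -0.093], [[-0.008, -0.032, 0], -0.093], [[-0.008, -0.032, 0], -0.093], [[0, 0, 0], 0]])

```text
time_s: 3.15
eef_pos: [0.463, -0.2465, 0.2315]
eef_rot: [-0.002, 0.813, 0.583, 0.007]
wrist_force: [-0.2, 1.0, -0.2]
opening: 0.998
```

```bash
python3 - <<'E'
from h import *
st();c=camera("wrist");save(c,"rk_w.png");np.save("rkw.npy",c,allow_pickle=True)
u=proj(c,[.478,-.286,.04]).astype(int);print(u)
b=(max(u[0]-110,0),max(u[1]-100,0),u[0]+110,min(u[1]+100,400));print(b);save(c,"rk_w2.png",b,3)
E
```

```text
t 3.15 tcp [ 0.463  -0.2465  0.2315] yawY -0.3265 F [-0.1556  0.9522 -0.1569] T [ 0.0164 -0.0317  0.0124] open 0.9983130238342831 q6 -0.4019931828312289
[345 205]
(np.int64(235), np.int64(105), np.int64(455), np.int64(305))
```

View pics/rk_w.png

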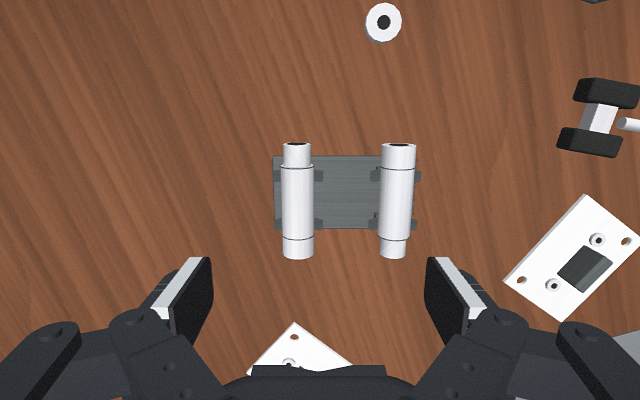

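View pics/rk_w2.png

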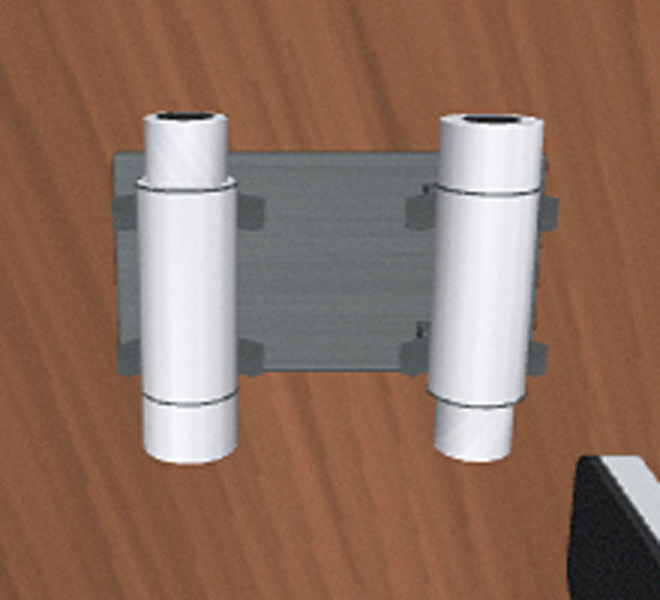

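```bash
python3 - <<'E'
from h import *
c=np.load("rkw.npy",allow_pickle=True).item()
def P(u,v,z): return cast(c,235+u/3-.33,105+v/3-.33,z)
for n,a,b in(("front",(187,189),(189.5,404)),("rear",(488.5,192),(475.5,407))):
    a=P(*a,.056);b=P(*b,.056);d=a-b;print(n,(a+b)/2,np.linalg.norm(d),"yaw",np.arctan2(-d[0],d[1]))
    
for n,a,b in(("frontax",(187,189),(189.5,404)),("rearax",(488.5,192),(475.5,407))):
    a=P(*a,.04);b=P(*b,.04);d=a-b;print(n,(a+b)/2,"yaw",np.arctan2(-d[0],d[1]))
# end faces: thin top at z .053, thick bottom end contour
print("end+ top",P(187,112,.053),"end- top edge",P(190,462,.04))
L=[((-75,40),(113,154)),((-75,-40),(118,374))]
A=[P(*p,.008) for _,p in L];print(A,np.linalg.norm(A[0]-A[1]));d=A[0]-A[1];print(np.arctan2(-d[0],d[1]))
st()
E
```

```text
front [ 0.4362 -0.2653  0.056 ] 0.06946987602286049 yaw -0.33090999023361173
rear [ 0.522  -0.2955  0.056 ] 0.06967999135728234 yaw -0.3268251227388689
frontax [ 0.4338 -0.2696  0.04  ] yaw -0.3309099902336117
rearax [ 0.5239 -0.3013  0.04  ] yaw -0.32682512273886977
end+ top [ 0.4549 -0.211   0.053 ] end- top edge [ 0.415 -0.324  0.04 ]
[array([ 0.422 , -0.2208,  0.008 ]), array([ 0.3954, -0.2966,  0.008 ])] 0.08036659082069242
-0.33819197354880004
t 3.2 tcp [ 0.4634 -0.2447  0.2314] yawY -0.3234 F [ 0.2186 -0.0253 -0.2609] T [ 0.0131 -0.0024 -0.0149] open 1.0010582503650172 q6 -0.40291758072780065
```

```bash
python3 - <<'E'
from h import *
c=np.load("rkw.npy",allow_pickle=True).item()
def P(u,v,z): return cast(c,235+u/3-.33,105+v/3-.33,z)
a=P(187,121,.053);b=P(189.5,463,.056);print(a,b,(a+b)/2,np.linalg.norm((a-b)[:2]))
save(c,"rk_w3.png",(270,130,330,270),5)
E
```

```text
[ 0.454  -0.2135  0.053 ] [ 0.418  -0.3174  0.056 ] [ 0.436  -0.2654  0.0545] 0.10998868326840422
```

View pics/rk_w3.png

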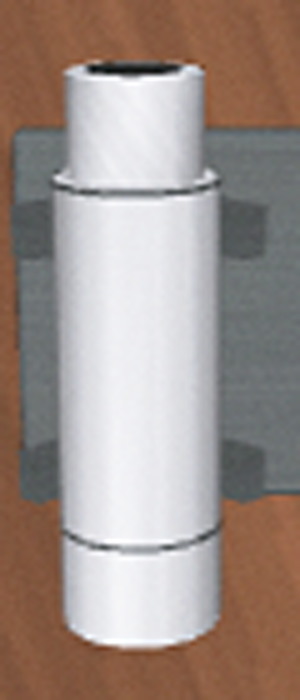

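Call:
drive_tool(deltas=[[[-0.004, 0.009, -0.035], -0.002], [[-0.004, 0.009, -0.035], -0.002], [[-0.004, 0.008, -0.035], -0.002], [[0, 0, -0.035], 0], [[0, 0, -0.02], 0], [[0, 0, 0], 0]])

```text
time_s: 3.8
eef_pos: [0.455, -0.2036, 0.0686]
eef_rot: [-0.002, 0.807, 0.59, 0.01]
wrist_force: [-0.6, 1.1, -0.8]
opening: 0.994
```

```bash
python3 - <<'E'
from h import *
o,y=st();print(np.array([.4515,-.219,.018])-o["eef_pos"],-.331-y)
E
```

```text
t 3.8 tcp [ 0.455  -0.2036  0.0686] yawY -0.3079 F [-0.6446  1.1463 -0.7734] T [ 0.0306 -0.0223 -0.024 ] open 0.9935067700456985 q6 -0.37834382690825624
[-0.0035 -0.0154 -0.0506] -0.023079158445589554
```

```bash
cat >> h.py <<'E'
_st=st
def st():
    o,y=_st();m=rot(o["eef_rot"]).as_matrix();print("tool z",m[:,2]);return o,y
E
python3 - <<'E'
from h import *
st()
E
```

```text
t 3.8 tcp [ 0.455  -0.2036  0.0686] yawY -0.3079 F [-0.6446  1.1463 -0.7734] T [ 0.0306 -0.0223 -0.024 ] open 0.9935067700456985 q6 -0.37834382690825624
tool z [ 0.014   0.0149 -0.9998]
```

Call:
drive_tool(deltas=[[[-0.0035, -0.0155, 0], -0.023], [[0, 0, 0], 0], [[0, 0, 0], 0]])

```text
time_s: 4.1
eef_pos: [0.4536, -0.2175, 0.0711]
eef_rot: [-0.001, 0.812, 0.583, 0.011]
wrist_force: [-0.4, 0.1, -0.2]
opening: 0.999
```

```bash
python3 - <<'E'
from h import *
o,y=st();print(np.array([.4515,-.219,.018])-o["eef_pos"],-.331-y)
E
```

```text
t 4.1 tcp [ 0.4536 -0.2175  0.0711] yawY -0.3262 F [-0.367   0.0877 -0.2213] T [0.0301 0.0177 0.0491] open 0.9991804945300663 q6 -0.3849662319488634
tool z [ 0.0165  0.0138 -0.9998]
[-0.0021 -0.0015 -0.0531] -0.004805901618161301
```

Call:
drive_tool(deltas=[[[-0.001, 0, -0.018], 0], [[-0.001, -0.001, -0.018], -0.004], [[0, 0, -0.016], 0], [[0, 0, 0], 0]])

```text
time_s: 4.5
eef_pos: [0.456, -0.2217, 0.0238]
eef_rot: [0.005, 0.814, 0.581, 0.013]
wrist_force: [-0.0, 0.3, -0.1]
opening: 1.0
```

Call:
drive_tool(deltas=[[[0, 0, 0], 0], [[0, 0, 0], 0], [[0, 0, 0], 0], [[0, 0, 0], 0], [[0, 0, 0], 0], [[0, 0, 0], 0], [[0, 0, 0], 0], [[0, 0, 0], 0]], gripper=0.2)

```text
time_s: 5.3
eef_pos: [0.4533, -0.2194, 0.028]
eef_rot: [0.002, 0.813, 0.582, 0.011]
wrist_force: [-1.3, -0.1, -2.2]
opening: 0.279
```

```bash
python3 - <<'E'
from h import *
o,y=st();print(o["opening"]*85)
c=camera("wrist");save(c,"pinch.png")
E
```

```text
t 5.3 tcp [ 0.4533 -0.2194  0.028 ] yawY -0.3286 F [-1.3377 -0.0824 -2.1637] T [0.0108 0.1087 0.034 ] open 0.2788972236517886 q6 -0.38839192992555094
tool z [ 0.0198  0.0105 -0.9997]
23.70626401040203
```

View pics/pinch.png

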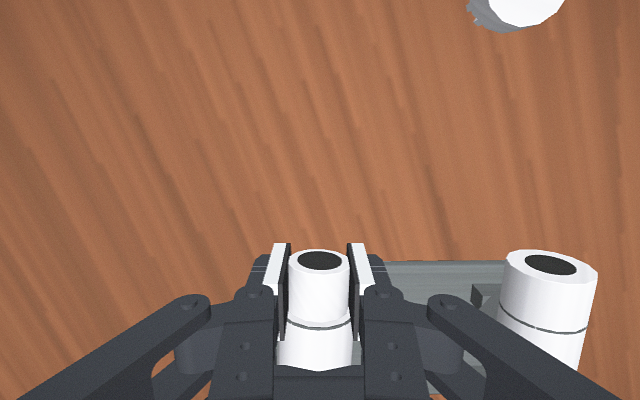

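Call:
drive_tool(deltas=[[[0, 0, 0], 0], [[0, 0, 0], 0], [[0, 0, 0], 0]], gripper=0)

```text
time_s: 5.65
eef_pos: [0.4533, -0.2194, 0.0279]
eef_rot: [0.001, 0.813, 0.582, 0.011]
wrist_force: [-0.5, 1.0, 0.5]
opening: 0.281
```

Call:
drive_tool(deltas=[[[0, 0, 0], 0], [[0, 0, 0], 0], [[0, 0, 0], 0], [[0, 0, 0], 0], [[0, 0, 0.025], 0], [[0, 0, 0.025], 0], [[-0.005, -0.016, 0], 0], [[-0.005, -0.016, 0], 0], [[-0.005, -0.014, 0], 0], [[0, 0, 0], 0]], gripper=0.9)

```text
time_s: 6.65
eef_pos: [0.4388, -0.2672, 0.0806]
eef_rot: [0.003, 0.813, 0.582, 0.012]
wrist_force: [0.3, 0.3, -0.2]
opening: 0.897
```

```bash
python3 - <<'E'
from h import *
o,y=st()
c=camera("wrist");save(c,"mid.png")
E
```

```text
t 6.65 tcp [ 0.4388 -0.2672  0.0806] yawY -0.3277 F [ 0.2979  0.3392 -0.2163] T [0.0125 0.0232 0.0746] open 0.8968618681830703 q6 -0.4782957643487087
tool z [ 0.0218  0.0092 -0.9997]
```

View pics/mid.png

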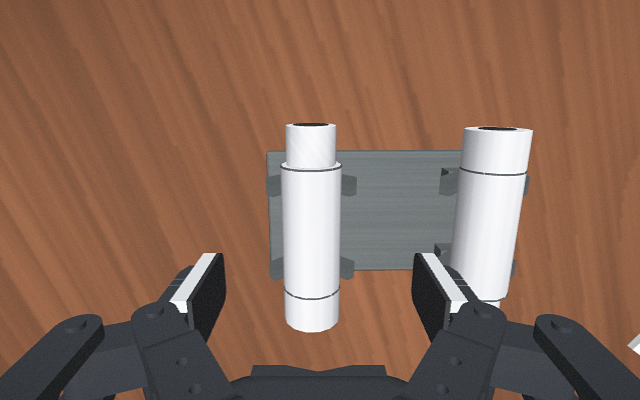

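Call:
drive_tool(deltas=[[[-0.001, 0, -0.02], 0], [[-0.001, 0, -0.02], 0], [[0, 0, -0.018], 0], [[0, 0, 0], 0], [[0, 0, 0], 0]])

```text
time_s: 7.2
eef_pos: [0.437, -0.2637, 0.0203]
eef_rot: [0.001, 0.813, 0.582, 0.012]
wrist_force: [0.7, -0.8, 0.4]
opening: 0.903
```

```bash
python3 - <<'E'
from h import *
st()
E
```

```text
t 7.2 tcp [ 0.437  -0.2637  0.0203] yawY -0.3281 F [ 0.7155 -0.7831  0.3553] T [ 0.0075  0.0441 -0.03  ] open 0.9029558042351066 q6 -0.4821111762985439
tool z [ 0.021   0.0122 -0.9997]
```

Call:
drive_tool(deltas=[[[0, 0, 0], 0], [[0, 0, 0], 0], [[0, 0, 0], 0], [[0, 0, 0], 0], [[0, 0, 0], 0], [[0, 0, 0], 0], [[0, 0, 0], 0], [[0, 0, 0], 0]], gripper=0)

```text
time_s: 8.0
eef_pos: [0.437, -0.2634, 0.0227]
eef_rot: [0.001, 0.813, 0.583, 0.012]
wrist_force: [1.0, -0.6, -3.0]
opening: 0.354
```

```bash
python3 - <<'E'
from h import *
st()
E
```

```text
t 8.0 tcp [ 0.437  -0.2634  0.0227] yawY -0.327 F [ 0.9738 -0.6249 -2.9619] T [-0.0834  0.0219  0.0081] open 0.3537520717494017 q6 -0.48152928794541433
tool z [ 0.021   0.0114 -0.9997]
```

Call:
drive_tool(deltas=[[[0, 0, 0.02], 0], [[0, 0, 0.035], 0], [[0, 0, 0.035], 0], [[0, 0, 0.035], 0], [[0.004, 0.036, 0.015], 0.04], [[0.004, 0.038, 0], 0.04], [[0.004, 0.038, 0], 0.04], [[0.004, 0.038, 0], 0.04], [[0.004, 0.038, 0], 0.04], [[0.004, 0.038, 0], 0.04]])

```text
time_s: 9.0
eef_pos: [0.4588, -0.0321, 0.167]
eef_rot: [-0.001, 0.737, 0.675, 0.012]
wrist_force: [-0.5, -0.5, -3.7]
opening: 0.355
```

Call:
drive_tool(deltas=[[[0.004, 0.038, 0], 0.04], [[0.004, 0.038, 0], 0.04], [[0.004, 0.038, 0], 0.04], [[0.004, 0.038, 0], 0.04], [[0.004, 0.038, 0], 0.04], [[0.004, 0.038, 0], 0.04], [[0.004, 0.038, 0], 0.04], [[0.004, 0.038, 0], 0.04], [[0, 0.02, 0], 0.02], [[0, 0, 0], 0]])

```text
time_s: 10.0
eef_pos: [0.4861, 0.3111, 0.1642]
eef_rot: [-0.005, 0.604, 0.797, 0.011]
wrist_force: [-1.1, 0.1, -4.8]
opening: 0.359
```

```bash
python3 - <<'E'
from h import *
o,y=st();print(np.array([.5,.3132])-o["eef_pos"][:2],.263-y)
E
```

```text
t 10.0 tcp [0.4861 0.3111 0.1642] yawY 0.2725 F [-1.0795  0.1269 -4.8102] T [-0.0558  0.0158 -0.0328] open 0.35889288571159744 q6 0.07249593851147004
tool z [ 0.0059  0.0234 -0.9997]
[0.0139 0.0021] -0.009464926531496554
```

Call:
drive_tool(deltas=[[[0.007, 0.001, -0.01], -0.005], [[0.006, 0.001, -0.01], -0.004], [[0, 0, 0], 0], [[0, 0, 0], 0]])

```text
time_s: 10.4
eef_pos: [0.4993, 0.3107, 0.1404]
eef_rot: [-0.005, 0.609, 0.793, 0.009]
wrist_force: [0.4, 0.4, -3.6]
opening: 0.359
```

```bash
python3 - <<'E'
from h import *
o,y=st();print(np.array([.5,.3132])-o["eef_pos"][:2],.263-y)
c=camera("wrist");save(c,"ins1.png");np.save("ins1.npy",c,allow_pickle=True)
c=camera("scene");save(c,"ins1s.png",(350,90,470,210),5)
E
```

```text
t 10.4 tcp [0.4993 0.3107 0.1404] yawY 0.2605 F [ 0.412   0.3615 -3.6014] T [0.0108 0.0134 0.0123] open 0.35899665823023424 q6 0.07600578311916621
tool z [ 0.0028  0.0211 -0.9998]
[0.0007 0.0025] 0.0024665322630115227
```

View pics/ins1.png

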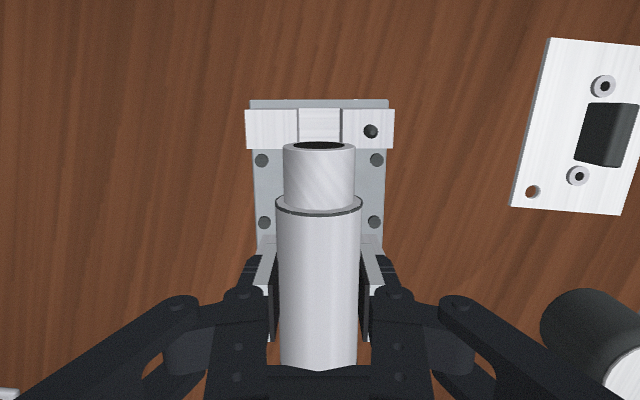

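View pics/ins1s.png

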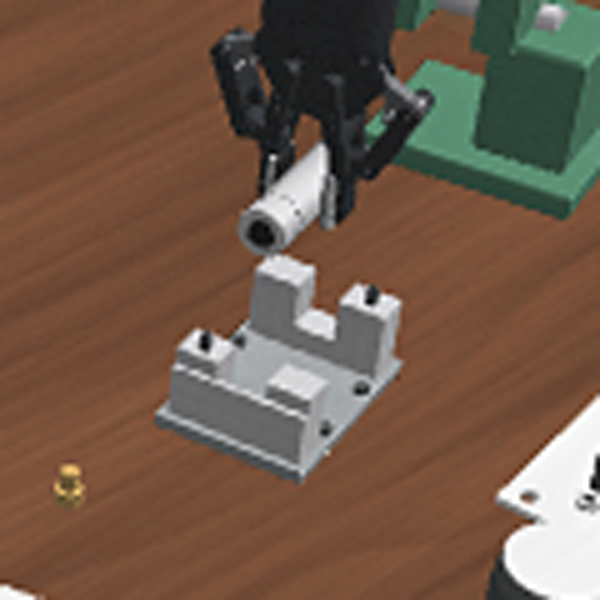

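```bash
python3 - <<'E'
from h import *
c=np.load("ins1.npy",allow_pickle=True).item()
save(c,"ins1b.png",(235,90,405,260),4.5)
E
```

View pics/ins1b.png

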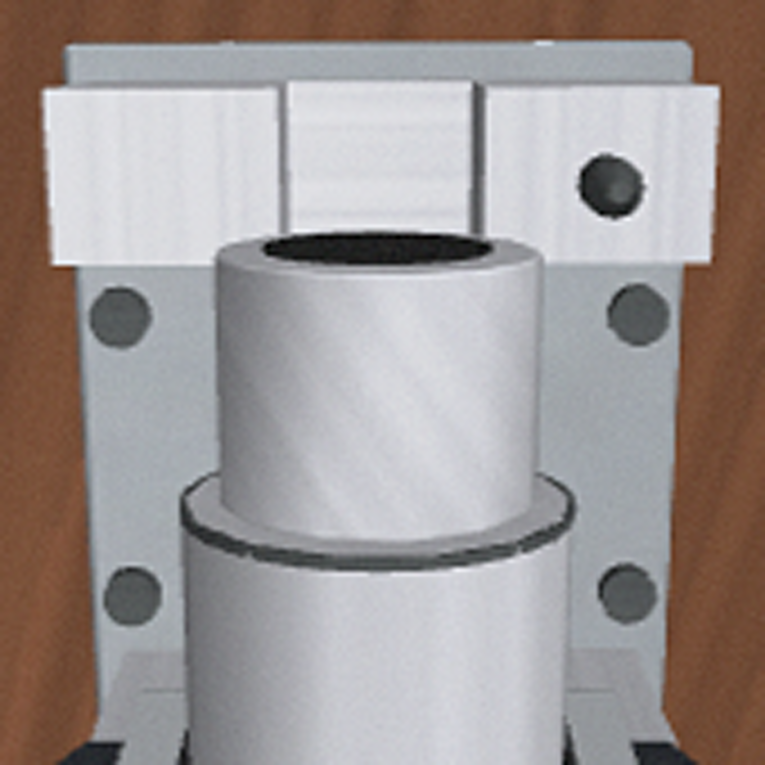

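```bash
python3 - <<'E'
from h import *
c=np.load("ins1.npy",allow_pickle=True).item()
def P(u,v,z): return cast(c,235+u/4.5-.4,90+v/4.5-.4,z)
th=.263
def J(p,o=(.5006,.3111)):
    d=p[:2]-np.array(o);return np.array([d[0]*np.cos(th)+d[1]*np.sin(th),-d[0]*np.sin(th)+d[1]*np.cos(th)])*1e3
for n,p in (("j64",(381,88,.058)),("j40",(382,264,.058)),("scr+",(379,316,.01)),("scr-",(380,595,.01)),("pinA",(610,186,.066)),("bl",(52,265,.058)),("br",(712,263,.058)),("tl",(43,90,.058)),("tr",(719,87,.058)),
 ("sp_end",(381,258,.158)),("sp_sh",(378.5,500,.158)),("sp_body",(377,700,.158)),("shline top",(378,565,.174)),("endtop",(381,272,.171))): print(n,J(P(*p)))
print(J(get_obs()["eef_pos"]))
E
```

```text
j64 [-0.3339 63.6461]
j40 [-0.2374 39.6421]
scr+ [-0.2183 24.3068]
scr- [ -0.1473 -26.2302]
pinA [30.1991 51.0378]
bl [-46.4646  39.6717]
br [46.1334 39.6124]
tl [-46.3719  63.5093]
tr [45.8394 63.6504]
sp_end [-1.4569 53.4986]
sp_sh [-1.697  33.7619]
sp_body [-1.863  16.1892]
shline top [-1.8866 33.4523]
endtop [-1.5992 54.2036]
[-1.4167  0.0691]
```

Call:
drive_tool(deltas=[[[0.001, 0.0014, -0.02], 0.007], [[0, 0, -0.025], 0], [[0, 0, -0.025], 0], [[0, 0, 0], 0], [[0, 0, 0], 0]])

```text
time_s: 11.0
eef_pos: [0.5031, 0.3112, 0.073]
eef_rot: [-0.003, 0.607, 0.794, 0.012]
wrist_force: [0.7, 0.5, -3.2]
opening: 0.351
```

```bash
python3 - <<'E'
from h import *
o,y=st();print(np.array([.5003,.3121])-o["eef_pos"][:2],.268-y)
c=camera("wrist");save(c,"ins2.png",(235,90,405,260),4.5);np.save("ins2.npy",c,allow_pickle=True)
E
```

```text
t 11.0 tcp [0.5031 0.3112 0.073 ] yawY 0.2648 F [ 0.7263  0.5126 -3.207 ] T [ 0.0163  0.0198 -0.0434] open 0.3506595061449438 q6 0.06713623990994597
tool z [ 0.0096  0.0236 -0.9997]
[-0.0028  0.0009] 0.0032237677047780577
```

View pics/ins2.png

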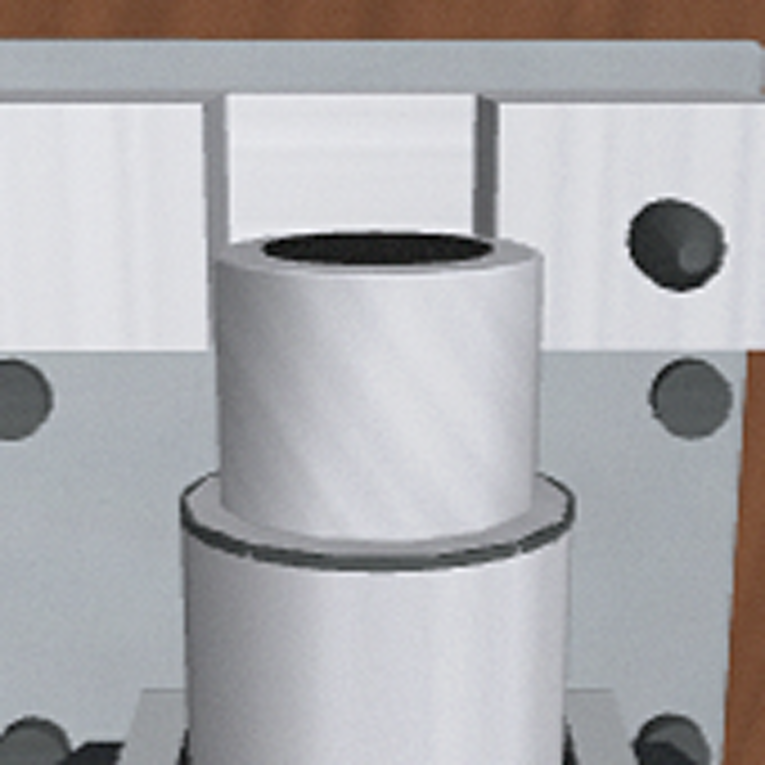

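```bash
cat > ins.py <<'E'
from h import *
import sys
def run(c,slot,sl_row,inner,end,sh,zax):
    P=lambda u,v,z: cast(c,235+u/4.5-.4,90+v/4.5-.4,z)
    th=.263
    def J(p,o=(.5006,.3111)):
        d=p[:2]-np.array(o);return np.array([d[0]*np.cos(th)+d[1]*np.sin(th),-d[0]*np.sin(th)+d[1]*np.cos(th)])*1e3
    print("slot64",J(P(slot,sl_row,.058)),"inner40",J(P(slot,inner,.058)));print("end",J(P(end,258,zax)),"sh",J(P(sh,500,zax)),"tcp",J(get_obs()["eef_pos"]))
E
python3 - <<'E'
from ins import *
run(np.load("ins2.npy",allow_pickle=True).item(),351,101,351,381,378.5,.0903)
E
```

```text
slot64 [-0.2841 63.8885] inner40 [-0.341  39.5158]
end [ 2.0369 52.9956] sh [ 1.8823 33.2039] tcp [ 2.1559 -0.5491]
```

Call:
drive_tool(deltas=[[[-0.0025, 0.0004, -0.003], 0.004], [[0, 0, 0], 0], [[0, 0, 0], 0]])

```text
time_s: 11.35
eef_pos: [0.5023, 0.3123, 0.0735]
eef_rot: [-0.002, 0.606, 0.796, 0.014]
wrist_force: [-0.2, -0.1, -4.0]
opening: 0.354
```

```bash
python3 - <<'E'
from ins import *
o,y=st();c=camera("wrist");save(c,"ins3.png",(235,90,405,260),4.5);np.save("ins3.npy",c,allow_pickle=True)
E
```

```text
t 11.35 tcp [0.5023 0.3123 0.0735] yawY 0.2692 F [-0.1562 -0.1035 -4.0325] T [0.0332 0.0275 0.034 ] open 0.3538438908322746 q6 0.06482985200927734
tool z [ 0.0143  0.0254 -0.9996]
```

View pics/ins3.png

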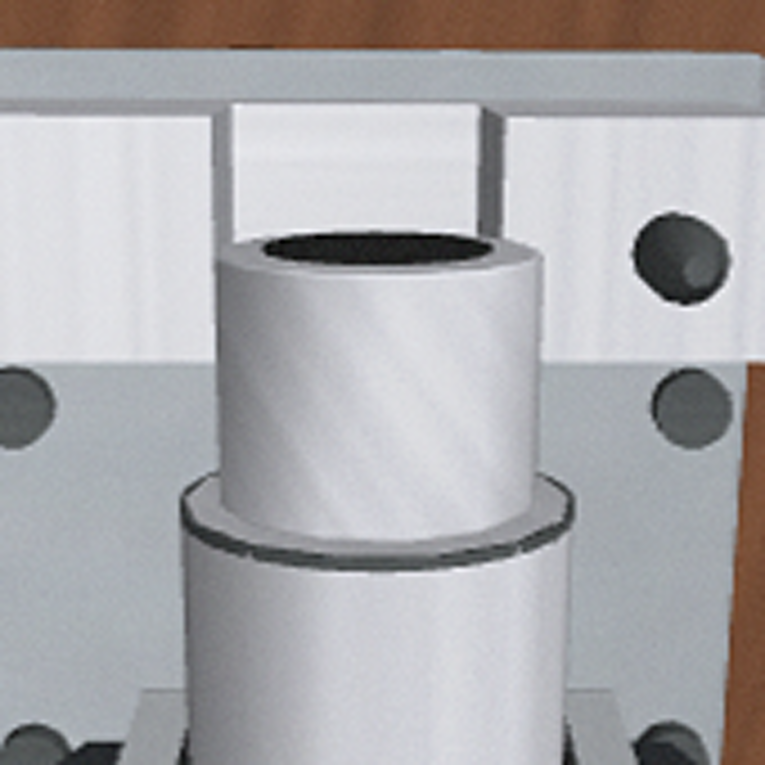

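Call:
drive_tool(deltas=[[[-0.0018, 0, -0.003], 0], [[0, 0, 0], 0], [[0, 0, 0], 0]])

```text
time_s: 11.7
eef_pos: [0.5007, 0.3126, 0.0711]
eef_rot: [-0.002, 0.606, 0.796, 0.015]
wrist_force: [0.4, -0.3, -4.6]
opening: 0.351
```

```bash
python3 - <<'E'
from ins import *
o,y=st();c=camera("wrist");save(c,"ins4.png",(235,90,405,260),4.5);np.save("ins4.npy",c,allow_pickle=True)
E
```

```text
t 11.7 tcp [0.5007 0.3126 0.0711] yawY 0.2694 F [ 0.3911 -0.3351 -4.6145] T [-0.0022 -0.0025  0.062 ] open 0.3509097865549625 q6 0.065841742972197
tool z [ 0.0156  0.0259 -0.9995]
```

View pics/ins4.png

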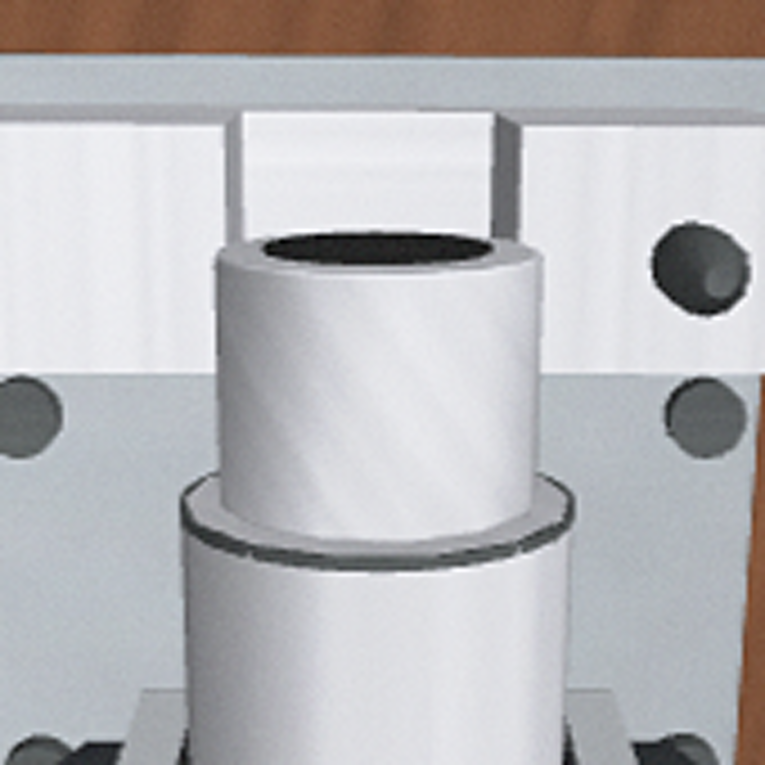

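```bash
python3 - <<'E'
from ins import *
run(np.load("ins4.npy",allow_pickle=True).item(),372.5,123,374,381,378.5,.0885)
E
```

```text
slot64 [-0.3652 63.8703] inner40 [-0.2268 39.508 ]
end [-0.2488 54.9461] sh [-0.3139 35.1687] tcp [0.3718 1.4269]
```

Call:
drive_tool(deltas=[[[0, 0, -0.006], 0], [[0, 0, -0.006], 0], [[0, 0, 0], 0], [[0, 0, 0], 0]])

```text
time_s: 12.15
eef_pos: [0.5003, 0.3124, 0.0573]
eef_rot: [-0.002, 0.606, 0.796, 0.014]
wrist_force: [-0.7, 0.3, -4.4]
opening: 0.36
```

```bash
python3 - <<'E'
from ins import *
o,y=st();c=camera("wrist");save(c,"ins5.png",(235,90,405,260),4.5);np.save("ins5.npy",c,allow_pickle=True)
E
```

```text
t 12.15 tcp [0.5003 0.3124 0.0573] yawY 0.2693 F [-0.747   0.3453 -4.378 ] T [ 0.0085  0.0134 -0.0201] open 0.3604442969356399 q6 0.0651887636046703
tool z [ 0.0144  0.0255 -0.9996]
```

View pics/ins5.png

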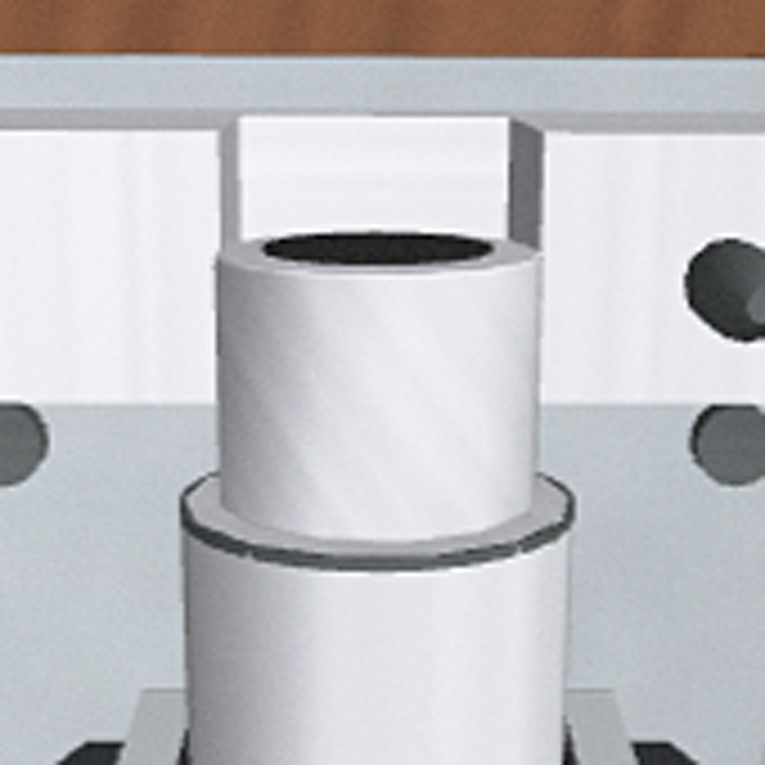

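Call:
drive_tool(deltas=[[[0, 0, -0.006], 0], [[0, 0, -0.006], 0], [[0, 0, -0.005], 0], [[0, 0, 0], 0]])

```text
time_s: 12.6
eef_pos: [0.5002, 0.3124, 0.0388]
eef_rot: [-0.002, 0.606, 0.796, 0.014]
wrist_force: [0.2, -0.6, -4.0]
opening: 0.358
```

```bash
python3 - <<'E'
from ins import *
o,y=st();c=camera("wrist");save(c,"ins6.png",(235,90,405,260),4.5);np.save("ins6.npy",c,allow_pickle=True)
E
```

```text
t 12.6 tcp [0.5002 0.3124 0.0388] yawY 0.2693 F [ 0.2153 -0.5632 -3.9914] T [-0.0489  0.0772  0.0447] open 0.3584138342879861 q6 0.06426264031399774
tool z [ 0.0143  0.0254 -0.9996]
```

View pics/ins6.png

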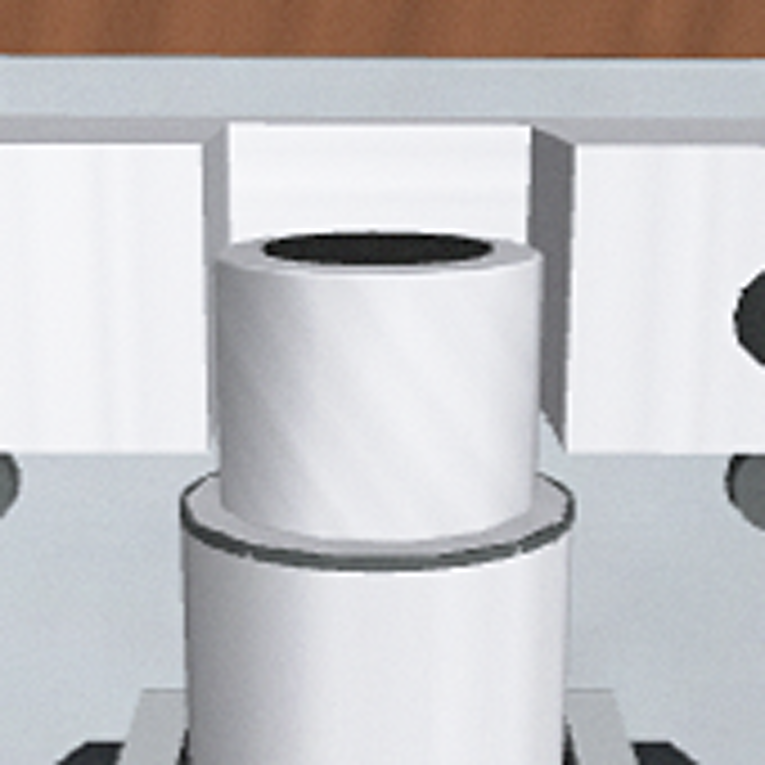

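Call:
drive_tool(deltas=[[[0, 0, -0.005], 0], [[0, 0, -0.005], 0], [[0, 0, -0.004], 0], [[0, 0, 0], 0]])

```text
time_s: 13.05
eef_pos: [0.5007, 0.3126, 0.0242]
eef_rot: [-0.002, 0.606, 0.796, 0.015]
wrist_force: [-0.4, -0.0, -3.7]
opening: 0.353
```

```bash
python3 - <<'E'
from ins import *
o,y=st()
E
```

```text
t 13.05 tcp [0.5007 0.3126 0.0242] yawY 0.2693 F [-0.3628 -0.0449 -3.6789] T [-0.0797  0.0329 -0.0334] open 0.35318435525393843 q6 0.06351450154734745
tool z [ 0.0153  0.0257 -0.9996]
```

Call:
drive_tool(deltas=[[[0, 0, -0.0015], 0], [[0, 0, -0.001], 0], [[0, 0, 0], 0]])

```text
time_s: 13.35
eef_pos: [0.5011, 0.3128, 0.023]
eef_rot: [-0.002, 0.606, 0.796, 0.015]
wrist_force: [0.5, 0.2, -4.8]
opening: 0.356
```

Call:
drive_tool(deltas=[[[0, 0, 0], 0], [[0, 0, 0], 0], [[0, 0, 0], 0], [[0, 0, 0], 0], [[0, 0, 0], 0]], gripper=0.8)

```text
time_s: 13.85
eef_pos: [0.5037, 0.3137, 0.0252]
eef_rot: [0.0, 0.606, 0.796, 0.018]
wrist_force: [-0.9, -0.6, -0.2]
opening: 0.8
```

Call:
drive_tool(deltas=[[[0, 0, 0.02], 0], [[0, 0, 0.03], 0], [[0, 0, 0.04], 0], [[0, 0, 0.04], 0], [[0, 0, 0.03], 0], [[0, 0, 0], 0]])

```text
time_s: 14.45
eef_pos: [0.5013, 0.3126, 0.1895]
eef_rot: [-0.001, 0.606, 0.796, 0.016]
wrist_force: [1.1, -0.8, 0.4]
opening: 0.798
```

```bash
python3 - <<'E'
from ins import *
o,y=st();c=camera("wrist");save(c,"seat.png");np.save("seat.npy",c,allow_pickle=True)
c=camera("scene");save(c,"seats.png",(350,90,470,210),5)
E
```

```text
t 14.45 tcp [0.5013 0.3126 0.1895] yawY 0.2691 F [ 1.0777 -0.7705  0.4381] T [-0.0101 -0.0698  0.0487] open 0.7984884149762229 q6 0.07102340247543655
tool z [ 0.0176  0.0266 -0.9995]
```

View pics/seat.png

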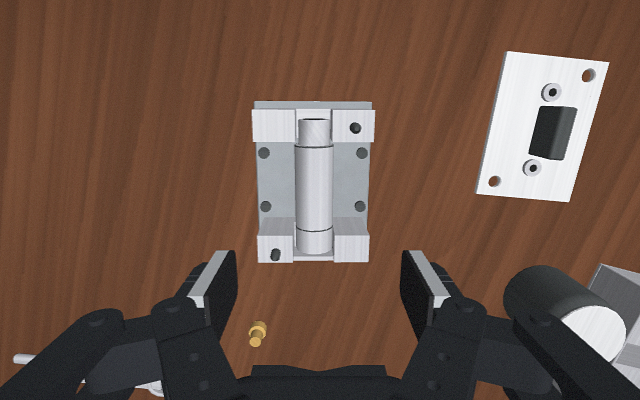

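View pics/seats.png

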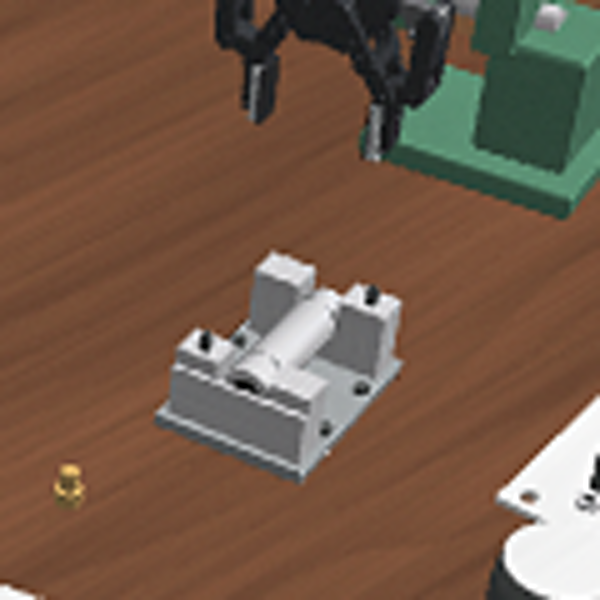

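```bash
python3 - <<'E'
from ins import *
c=np.load("seat.npy",allow_pickle=True).item();save(c,"seat2.png",(245,95,385,270),3.4)
E
```

```text
(no output)
```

View pics/seat2.png

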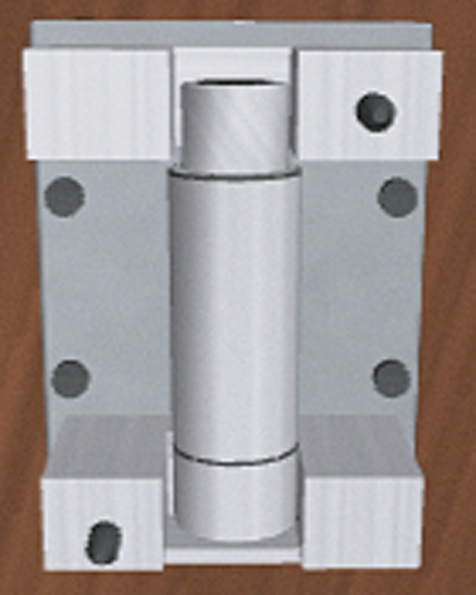

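```bash
python3 - <<'E'
from h import *
c=np.load("seat.npy",allow_pickle=True).item()
P=lambda u,v,z: cast(c,245+u/3.4-.35,95+v/3.4-.35,z)
th=.263
def J(p,o=(.5006,.3111)):
    d=p[:2]-np.array(o);return np.array([d[0]*np.cos(th)+d[1]*np.sin(th),-d[0]*np.sin(th)+d[1]*np.cos(th)])*1e3
for n,p in(("s+",(235.5,179,.056)),("s-",(235.5,463,.056)),("blkTL",(25,50,.058)),("blkTR",(441,50,.058)),("blkBL",(43,478,.058)),("blkBR",(422,475,.058)),("slotN",(233.5,160,.058)),("pinA",(376,112,.066)),("pinB",(103,543,.066)),("end-",(236,541,.056))):print(n,J(P(*p)))
print(J(get_obs()["eef_pos"]))
E
```

```text
s+ [ 0.3076 35.1207]
s- [  0.5097 -33.5612]
blkTL [-45.8521  63.4389]
blkTR [45.5178 63.9375]
blkBL [-45.7386 -36.4997]
blkBR [ 45.6132 -36.0333]
slotN [-0.1806 39.6461]
pinA [30.5791 51.0131]
pinB [-30.9733 -49.8697]
end- [  0.6931 -54.0085]
[-1.3663  1.0379]
```

Call:
drive_tool(deltas=[[[0.005, -0.035, 0], 0.013], [[0.005, -0.036, 0], 0.013], [[0.005, -0.036, 0], 0.013], [[0.005, -0.036, 0], 0.013], [[0.005, -0.036, 0], 0.013], [[0.005, -0.036, -0.01], 0.013], [[0.005, -0.036, -0.03], 0.013], [[0.005, -0.034, -0.03], 0.013], [[0.005, -0.034, 0], 0.013], [[0, 0, 0], 0]], gripper=0.6)

```text
time_s: 15.55
eef_pos: [0.5319, -0.0176, 0.0938]
eef_rot: [-0.015, 0.555, 0.832, 0.006]
wrist_force: [0.0, 0.9, 0.4]
opening: 0.602
```

```bash
python3 - <<'E'
from h import *
o,y=st();print(np.array([.5465,-.0067])-o["eef_pos"][:2],.3866-y)
E
```

```text
t 15.55 tcp [ 0.5319 -0.0176  0.0938] yawY 0.3952 F [0.0469 0.8739 0.3768] T [-0.0325 -0.0433 -0.0296] open 0.6018382287638165 q6 -0.6745303823235828
tool z [-0.0192  0.0263 -0.9995]
[0.0146 0.0109] -0.008561523457138509
```

Call:
drive_tool(deltas=[[[0.007, 0.006, 0], -0.004], [[0.007, 0.005, 0], -0.004], [[0, 0, 0], 0], [[0, 0, 0], 0]])

```text
time_s: 15.95
eef_pos: [0.5442, -0.0029, 0.0902]
eef_rot: [-0.019, 0.558, 0.83, 0.005]
wrist_force: [-0.6, 0.1, -0.8]
opening: 0.6
```

```bash
python3 - <<'E'
from h import *
o,y=st();print(np.array([.5465,-.0067])-o["eef_pos"][:2],.3866-y)
c=camera("wrist");save(c,"pl3.png");np.save("pl3.npy",c,allow_pickle=True)
E
```

```text
t 15.95 tcp [ 0.5442 -0.0029  0.0902] yawY 0.3865 F [-0.6493  0.1164 -0.7719] T [ 0.0299  0.0062 -0.0005] open 0.5999585343238223 q6 -0.6348468625681454
tool z [-0.0259  0.0292 -0.9992]
[ 0.0023 -0.0038] 7.813982344201387e-05
```

View pics/pl3.png

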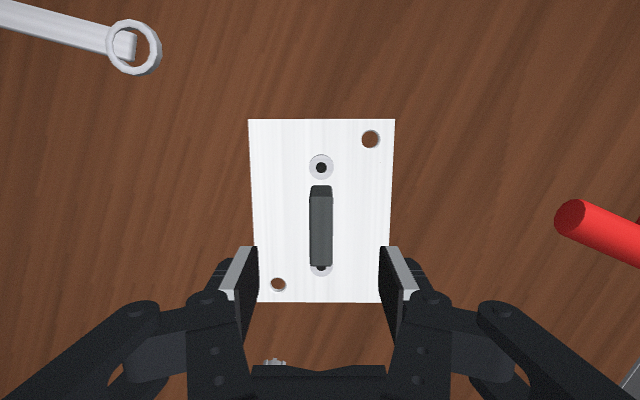

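Call:
drive_tool(deltas=[[[0.0023, -0.0038, -0.015], 0], [[0, 0, -0.015], 0], [[0, 0, -0.015], 0], [[0, 0, 0], 0]])

```text
time_s: 16.4
eef_pos: [0.5471, -0.0056, 0.0429]
eef_rot: [-0.017, 0.557, 0.831, 0.005]
wrist_force: [-0.6, -0.1, -0.0]
opening: 0.602
```

```bash
python3 - <<'E'
from h import *
o,y=st();print(np.array([.5465,-.0067,.013])-o["eef_pos"],.3866-y)
c=camera("wrist");save(c,"pl4.png");np.save("pl4.npy",c,allow_pickle=True)
E
```

```text
t 16.4 tcp [ 0.5471 -0.0056  0.0429] yawY 0.39 F [-0.6246 -0.1187 -0.0323] T [-0.0172 -0.0048 -0.0171] open 0.6022723177152923 q6 -0.6443017876179622
tool z [-0.023   0.0282 -0.9993]
[-0.0006 -0.0011 -0.0299] -0.0033676332011903787
```

View pics/pl4.png

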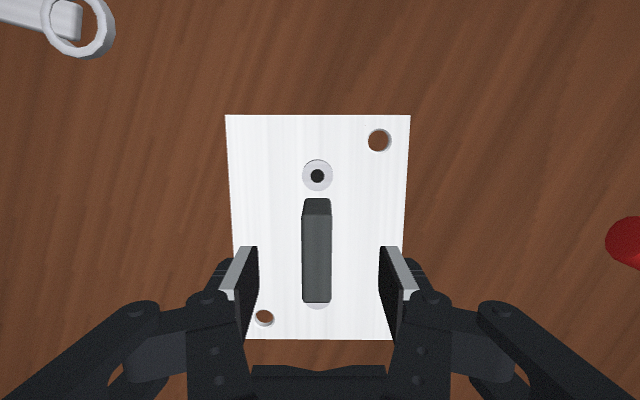

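Call:
drive_tool(deltas=[[[0, 0, -0.012], -0.002], [[0, -0.001, -0.011], 0], [[0, 0, -0.005], 0], [[0, 0, 0], 0], [[0, 0, 0], 0]])

```text
time_s: 16.95
eef_pos: [0.5487, -0.0071, 0.0145]
eef_rot: [-0.016, 0.558, 0.83, 0.006]
wrist_force: [-0.1, -0.5, -0.2]
opening: 0.603
```

Call:
drive_tool(deltas=[[[0, 0, 0], 0], [[0, 0, 0], 0], [[0, 0, 0], 0], [[0, 0, 0], 0], [[0, 0, 0], 0], [[0, 0, 0], 0], [[0, 0, 0], 0], [[0, 0, 0], 0]], gripper=0)

```text
time_s: 17.75
eef_pos: [0.5492, -0.0073, 0.0155]
eef_rot: [-0.015, 0.558, 0.83, 0.006]
wrist_force: [0.4, 0.2, -1.2]
opening: 0.153
```

```bash
python3 - <<'E'
from h import *
st()
E
```

```text
t 17.75 tcp [ 0.5492 -0.0073  0.0155] yawY 0.3879 F [ 0.3756  0.1896 -1.1746] T [-0.0305 -0.0231  0.0535] open 0.15253101666785185 q6 -0.6460910447281467
tool z [-0.0183  0.0271 -0.9995]
```

Call:
drive_tool(deltas=[[[0, 0, 0.015], 0], [[0, 0, 0.025], 0], [[0, 0, 0.025], 0], [[0, 0, 0.025], 0], [[0, 0, 0.025], 0], [[0, 0, 0], 0]])

```text
time_s: 18.35
eef_pos: [0.5472, -0.0066, 0.1375]
eef_rot: [-0.016, 0.557, 0.83, 0.006]
wrist_force: [1.0, -0.1, -2.7]
opening: 0.153
```

```bash
python3 - <<'E'
from h import *
st();c=camera("wrist");save(c,"pl5.png");
E
```

```text
t 18.35 tcp [ 0.5472 -0.0066  0.1375] yawY 0.388 F [ 1.0431 -0.0976 -2.6528] T [-0.0909 -0.0859  0.0128] open 0.15265714594545704 q6 -0.6392016320933809
tool z [-0.0207  0.0277 -0.9994]
```

View pics/pl5.png

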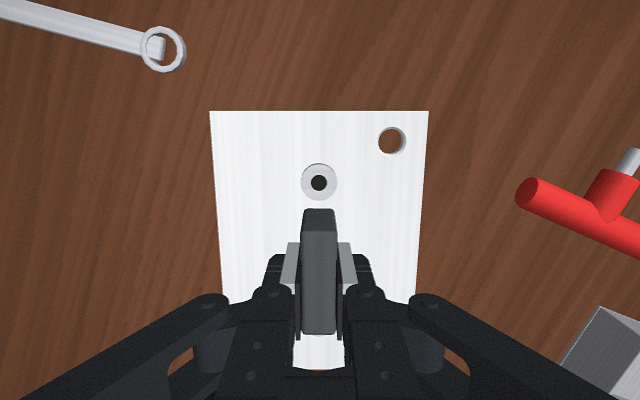

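Call:
drive_tool(deltas=[[[-0.003, 0.02, 0], -0.009], [[-0.004, 0.028, 0], -0.011], [[-0.004, 0.028, 0], -0.011], [[-0.004, 0.028, 0], -0.011], [[-0.004, 0.028, 0], -0.011], [[-0.004, 0.028, 0], -0.011], [[-0.004, 0.028, 0], -0.011], [[-0.004, 0.028, 0], -0.011], [[-0.004, 0.028, 0], -0.011], [[-0.004, 0.028, 0], -0.011]])

```text
time_s: 19.4
eef_pos: [0.4945, 0.2705, 0.1195]
eef_rot: [-0.026, 0.606, 0.795, -0.002]
wrist_force: [0.8, -0.1, -3.2]
opening: 0.152
```

Call:
drive_tool(deltas=[[[-0.004, 0.022, 0], -0.01], [[-0.003, 0.012, 0], -0.005], [[0, 0, 0], 0], [[0, 0, 0], 0]])

```text
time_s: 19.8
eef_pos: [0.4822, 0.3071, 0.1133]
eef_rot: [-0.029, 0.611, 0.791, -0.006]
wrist_force: [0.8, -0.5, -2.4]
opening: 0.145
```

```bash
python3 - <<'E'
from h import *
o,y=st();print(np.array([.501,.3096])-o["eef_pos"][:2],.263-y);c=camera("wrist");save(c,"fit1.png");np.save("fit1.npy",c,allow_pickle=True)
E
```

```text
t 19.8 tcp [0.4822 0.3071 0.1133] yawY 0.257 F [ 0.8063 -0.4931 -2.351 ] T [-0.0394  0.0036  0.0311] open 0.14497097656863128 q6 0.061075440599110686
tool z [-0.0524  0.026  -0.9983]
[0.0188 0.0025] 0.005987600566942863
```

View pics/fit1.png

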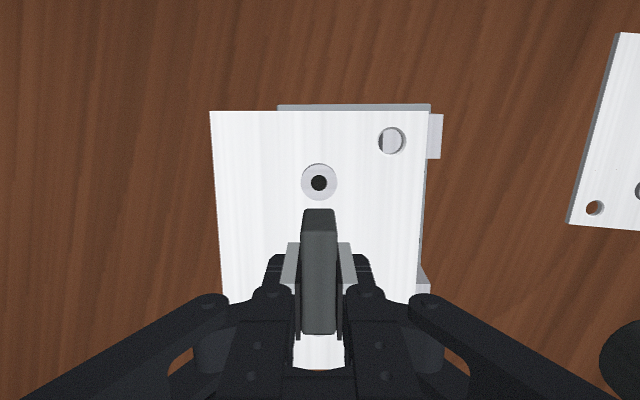

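Call:
drive_tool(deltas=[[[0.006, 0.001, 0.01], 0.002], [[0.006, 0.001, 0.01], 0.002], [[0.006, 0, 0.01], 0.002], [[0, 0, 0], 0], [[0, 0, 0], 0]])

```text
time_s: 20.35
eef_pos: [0.5046, 0.3059, 0.1476]
eef_rot: [-0.028, 0.61, 0.792, -0.005]
wrist_force: [-0.2, 0.0, -3.3]
opening: 0.148
```

```bash
python3 - <<'E'
from h import *
o,y=st();print(o["q"])
E
```

```text
t 20.35 tcp [0.5046 0.3059 0.1476] yawY 0.2584 F [-0.2162  0.0484 -3.2554] T [-0.0057  0.0003 -0.0071] open 0.14782954903767495 q6 0.04958495419676869
tool z [-0.0494  0.0262 -0.9984]
[0.3216 0.3194 1.6162 0.0427 1.2449 0.0496]
```

Call:
drive_tool(deltas=[[[0, 0, 0], 0], [[0, 0, 0], 0], [[0, 0, 0], 0], [[0, 0, 0], 0]])

```text
time_s: 20.75
eef_pos: [0.5039, 0.3056, 0.147]
eef_rot: [-0.028, 0.61, 0.792, -0.005]
wrist_force: [0.2, 1.1, -3.0]
opening: 0.152
```

```bash
python3 - <<'E'
from h import *
o,y=st();print(o["q"])
E
```

```text
t 20.75 tcp [0.5039 0.3056 0.147 ] yawY 0.2583 F [ 0.1821  1.074  -2.9837] T [-0.0182 -0.0696 -0.0138] open 0.15185766103492027 q6 0.049526850324502214
tool z [-0.0507  0.0257 -0.9984]
[0.3215 0.3194 1.6177 0.0427 1.2448 0.0495]
```

```bash
python3 - <<'E'
from h import *
o,y=st()
c=camera("wrist");np.save("fit2.npy",c,allow_pickle=True);save(c,"fit2.png",(200,85,450,285),3.2)
E
```

```text
t 20.75 tcp [0.5039 0.3056 0.147 ] yawY 0.2583 F [ 0.1821  1.074  -2.9837] T [-0.0182 -0.0696 -0.0138] open 0.15185766103492027 q6 0.049526850324502214
tool z [-0.0507  0.0257 -0.9984]
```

View pics/fit2.png

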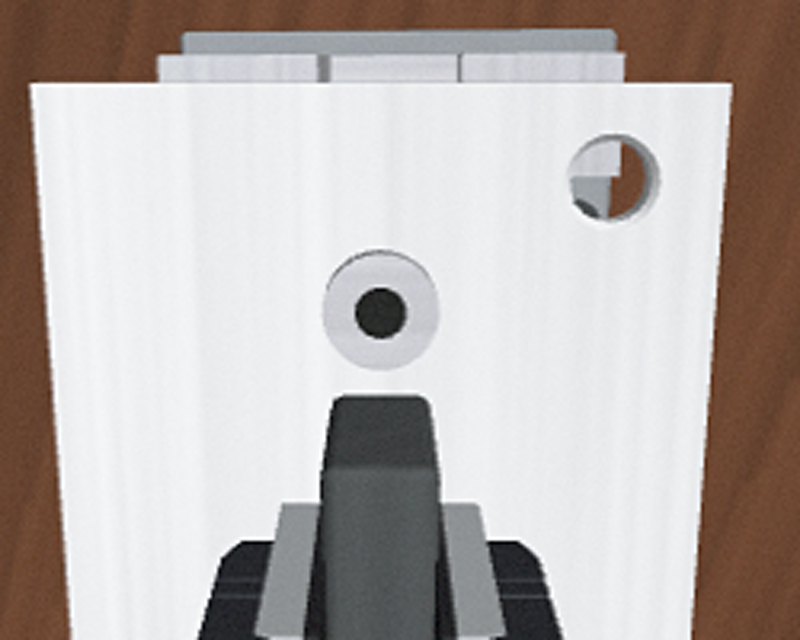

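```bash
cat > pf.py <<'E'
from h import *
Rg=None
def platefit(c,o,TL,TR,H,x0,y0,s):
    # rotation since grasp (measured), minus nothing
    qg=R.from_matrix(build(np.array([-0.0183,.0271]),.3879)); Rn=rot(o["eef_rot"]); D=(Rn*qg.inv())
    n=D.apply([0,0,1]);p0=o["eef_pos"]+D.apply([0,0,-.0105])
    W=[]
    for u,v in (TL,TR,H):
        e,d=ray(c,x0+u/s-.5+.5/s,y0+v/s-.5+.5/s);W.append(e+d*(n@(p0-e))/(n@d))
    W=np.array(W);m=[(-.046,.064),(.046,.064),(.031,.051)]
    f=fit(m,W);print("normal",n,"plate",f[0],"yaw",f[1],"res mm",(f[2]*1e3).round(2).tolist())
    th=.263;d=f[0]-np.array([.5004,.3110])
    print("plate in jig mm",1e3*np.array([d[0]*np.cos(th)+d[1]*np.sin(th),-d[0]*np.sin(th)+d[1]*np.cos(th)]),"dyaw",f[1]-th,"world move",-d)
def build(zt,yaw):
    z=np.array([zt[0],zt[1],-np.sqrt(1-zt@zt)]);y=np.array([np.cos(yaw),np.sin(yaw),0]);y-=z*(z@y);y/=np.linalg.norm(y);x=np.cross(y,z);return np.stack([x,y,z],1)
E
python3 - <<'E'
from pf import *
o=get_obs();c=np.load("fit2.npy",allow_pickle=True).item()
platefit(c,o,(31,83),(732,84),(614,176),200,85,3.2)
# check jig visible: block top edge y=64 corners
for u,v in((158,54),(625,53)): print(cast(c,200+u/3.2-.35,85+v/3.2-.35,.058))
J=lambda x,y:(.5006+x*np.cos(.263)-y*np.sin(.263),.3111+x*np.sin(.263)+y*np.cos(.263))
print("exp",J(-.046,.064),J(.046,.064))
E
```

```text
normal [0.0362 0.0035 0.9993] plate [0.5031 0.307 ] yaw 0.2614497234638449 res mm [[-0.29, -0.14], [0.25, -0.43], [0.04, 0.57]]
plate in jig mm [ 1.5373 -4.5878] dyaw -0.0015502765361551374 world move [-0.0027  0.004 ]
[0.4393 0.3608 0.058 ]
[0.5284 0.3845 0.058 ]
exp (np.float64(0.4395431102318972), np.float64(0.360940307100235)) (np.float64(0.5283796340092306), np.float64(0.3848583346769245))
```

Call:
drive_tool(deltas=[[[-0.0027, 0.004, -0.012], 0.001], [[0, 0, -0.012], 0], [[0, 0, -0.012], 0], [[0, 0, 0], 0], [[0, 0, 0], 0]])

```text
time_s: 21.3
eef_pos: [0.4992, 0.3098, 0.1058]
eef_rot: [-0.029, 0.61, 0.792, -0.007]
wrist_force: [0.4, -0.2, -2.6]
opening: 0.151
```

```bash
python3 - <<'E'
from h import *
o,y=st()
c=camera("wrist");np.save("fit3.npy",c,allow_pickle=True);save(c,"fit3.png",(200,85,450,285),3.2)
E
```

```text
t 21.3 tcp [0.4992 0.3098 0.1058] yawY 0.26 F [ 0.3749 -0.2186 -2.622 ] T [ 0.0101  0.0161 -0.0115] open 0.15069824333075865 q6 0.05361418645533168
tool z [-0.054   0.0246 -0.9982]
```

View pics/fit3.png

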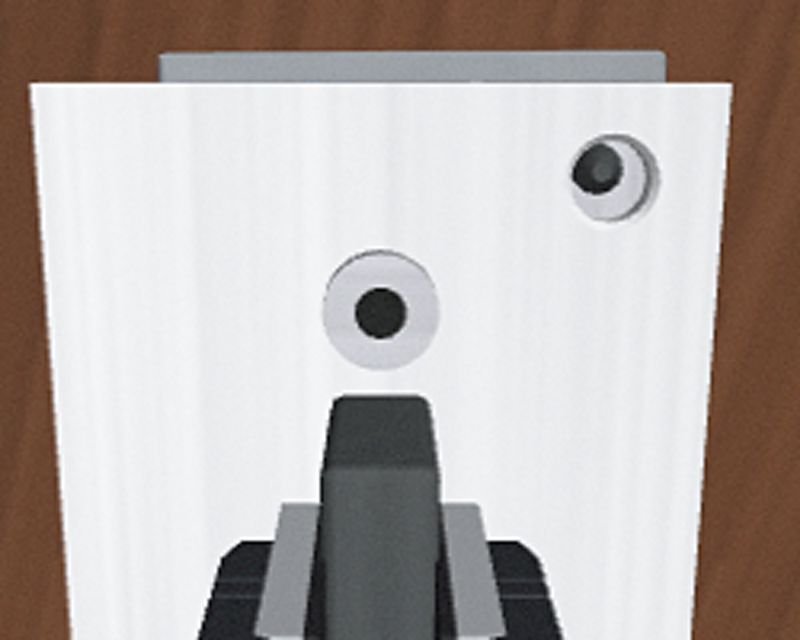

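```bash
python3 - <<'E'
from pf import *
o=get_obs();c=np.load("fit3.npy",allow_pickle=True).item()
platefit(c,o,(31,83),(732,84),(614,176),200,85,3.2)
print("pin top",cast(c,200+600/3.2-.35,85+170/3.2-.35,.071),"exp",.5004+.031*np.cos(.263)-.051*np.sin(.263),.311+.031*np.sin(.263)+.051*np.cos(.263))
E
```

```text
normal [0.0399 0.0048 0.9992] plate [0.4984 0.3112] yaw 0.2631599483535025 res mm [[-0.31, -0.14], [0.26, -0.42], [0.05, 0.56]]
plate in jig mm [-1.8979  0.697 ] dyaw 0.00015994835350247039 world move [ 0.002  -0.0002]
pin top [0.5168 0.3683 0.071 ] exp 0.5170751394639801 0.3683056692121889
```

Call:
drive_tool(deltas=[[[0.002, 0, -0.006], 0], [[0, 0, -0.006], 0], [[0, 0, 0], 0], [[0, 0, 0], 0]])

```text
time_s: 21.75
eef_pos: [0.5021, 0.3098, 0.0935]
eef_rot: [-0.029, 0.61, 0.792, -0.006]
wrist_force: [0.5, 0.0, -2.4]
opening: 0.149
```

```bash
python3 - <<'E'
from pf import *
o,y=st()
c=camera("wrist");np.save("fit4.npy",c,allow_pickle=True);save(c,"fit4.png",(200,85,450,285),3.2)
platefit(c,o,(31,83),(732,84),(614,176),200,85,3.2)
E
```

```text
t 21.75 tcp [0.5021 0.3098 0.0935] yawY 0.2597 F [ 0.5434  0.0498 -2.4322] T [-0.0478 -0.0756  0.0046] open 0.14877681373914456 q6 0.05129855933909396
tool z [-0.0527  0.025  -0.9983]
normal [0.0381 0.0042 0.9993] plate [0.5013 0.3112] yaw 0.2628698887396251 res mm [[-0.26, -0.14], [0.23, -0.43], [0.03, 0.57]]
plate in jig mm [ 0.8905 -0.0468] dyaw -0.00013011126037493215 world move [-0.0009 -0.0002]
```

View pics/fit4.png

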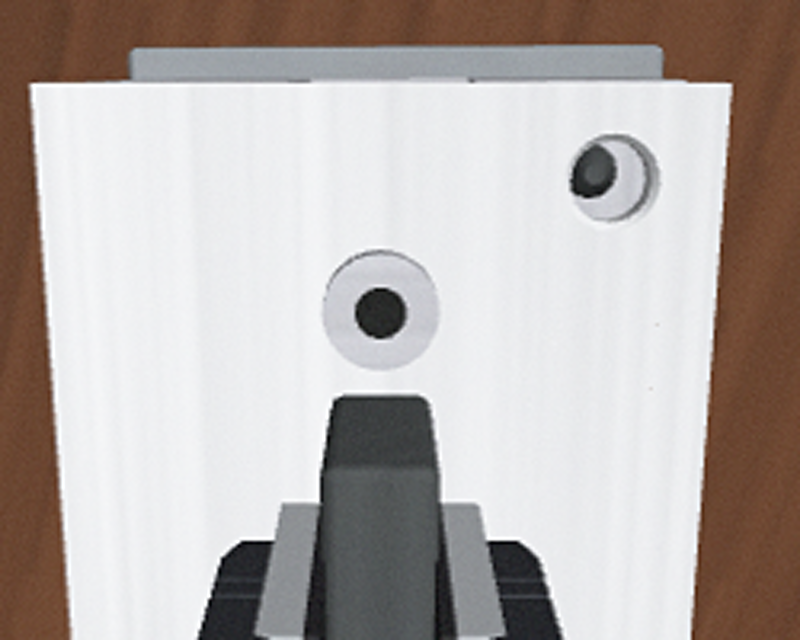

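Call:
drive_tool(deltas=[[[-0.0008, 0, -0.004], 0], [[0, 0, -0.004], 0], [[0, 0, -0.003], 0], [[0, 0, 0], 0]])

```text
time_s: 22.2
eef_pos: [0.5014, 0.3099, 0.0821]
eef_rot: [-0.028, 0.61, 0.792, -0.006]
wrist_force: [-0.8, 0.8, -2.8]
opening: 0.15
```

```bash
python3 - <<'E'
from pf import *
o,y=st()
c=camera("wrist");np.save("fit5.npy",c,allow_pickle=True);save(c,"fit5.png",(200,85,450,285),3.2)
platefit(c,o,(31,83),(732,84),(614,176),200,85,3.2)
E
```

```text
t 22.2 tcp [0.5014 0.3099 0.0821] yawY 0.2597 F [-0.7867  0.7785 -2.8192] T [-0.0667 -0.0167  0.0367] open 0.1499011740783802 q6 0.050691497953313375
tool z [-0.0519  0.0253 -0.9983]
normal [0.0372 0.0039 0.9993] plate [0.5006 0.3113] yaw 0.2629166383739397 res mm [[-0.26, -0.13], [0.23, -0.43], [0.03, 0.57]]
plate in jig mm [0.2229 0.2177] dyaw -8.336162606031872e-05 world move [-0.0002 -0.0003]
```

View pics/fit5.png

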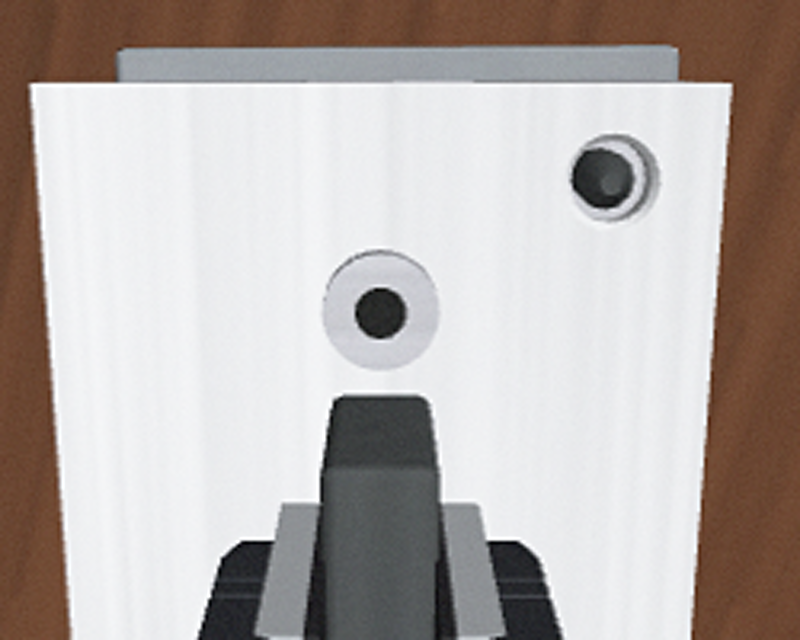

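Call:
drive_tool(deltas=[[[0, 0, -0.003], 0], [[0, 0, -0.003], 0], [[0, 0, 0], 0]])

```text
time_s: 22.55
eef_pos: [0.5017, 0.31, 0.076]
eef_rot: [-0.028, 0.61, 0.792, -0.006]
wrist_force: [0.3, -0.4, -3.6]
opening: 0.151
```

```bash
python3 - <<'E'
from pf import *
o,y=st()
E
```

```text
t 22.55 tcp [0.5017 0.31   0.076 ] yawY 0.2598 F [ 0.2654 -0.3541 -3.5929] T [ 0.0016 -0.0227  0.0083] open 0.1506988818872332 q6 0.05008840238206384
tool z [-0.0513  0.0255 -0.9984]
```

Call:
drive_tool(deltas=[[[0, 0, -0.002], 0], [[0, 0, 0], 0], [[0, 0, 0], 0]])

```text
time_s: 22.85
eef_pos: [0.5023, 0.3103, 0.0754]
eef_rot: [-0.028, 0.61, 0.792, -0.005]
wrist_force: [-0.6, 0.4, -2.1]
opening: 0.149
```

Call:
drive_tool(deltas=[[[0, 0, 0], 0], [[0, 0, 0], 0], [[0, 0, 0], 0], [[0, 0, 0], 0], [[0, 0, 0], 0]], gripper=0.6)

```text
time_s: 23.35
eef_pos: [0.5034, 0.3107, 0.0763]
eef_rot: [-0.027, 0.61, 0.792, -0.004]
wrist_force: [0.0, 0.1, 0.9]
opening: 0.597
```

Call:
drive_tool(deltas=[[[0, 0, 0.015], 0], [[0, 0, 0.025], 0], [[0, 0, 0.03], 0], [[0, 0, 0.03], 0], [[0, 0, 0], 0], [[0, 0, 0], 0]])

```text
time_s: 23.95
eef_pos: [0.5028, 0.3105, 0.1843]
eef_rot: [-0.027, 0.61, 0.792, -0.003]
wrist_force: [0.4, -0.4, 0.1]
opening: 0.602
```

```bash
python3 - <<'E'
from h import *
o,y=st();c=camera("wrist");save(c,"end.png");np.save("end.npy",c,allow_pickle=True)
c=camera("scene");save(c,"ends.png",(350,110,450,210),6);save(c,"endr.png",(200,200,300,290),6)
E
```

```text
t 23.95 tcp [0.5028 0.3105 0.1843] yawY 0.2598 F [ 0.418  -0.4303  0.0923] T [ 0.0363 -0.0126 -0.0171] open 0.6015205981771456 q6 0.059278817020588626
tool z [-0.0467  0.0273 -0.9985]
```

View pics/end.png

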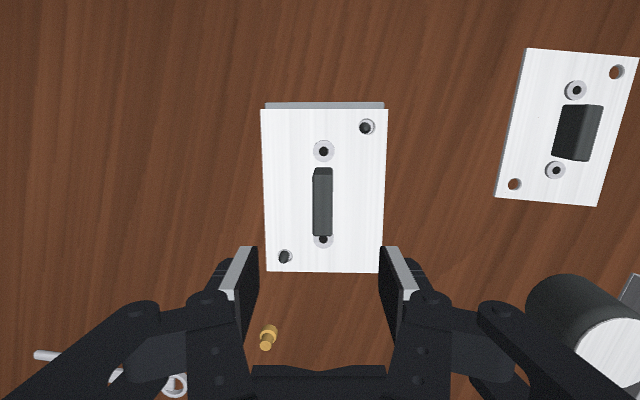

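View pics/ends.png

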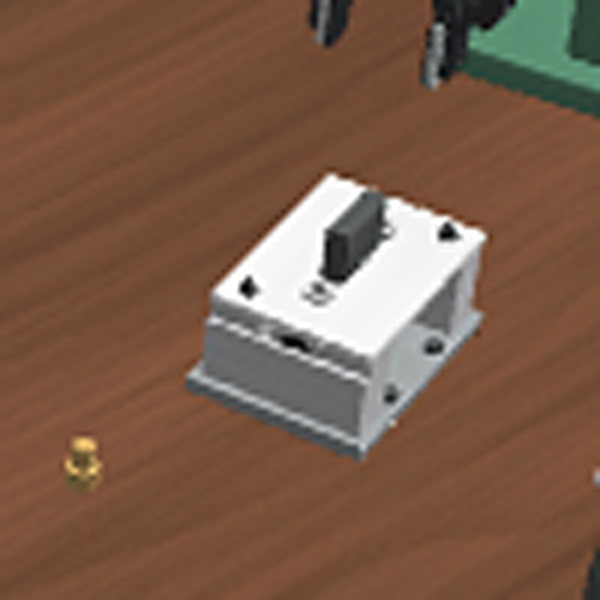

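View pics/endr.png

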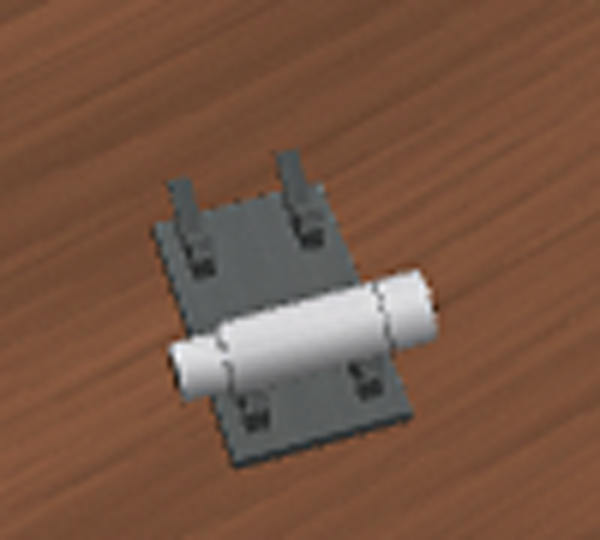

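```bash
python3 - <<'E'
from h import *
c=np.load("end.npy",allow_pickle=True).item()
L=[((-46,64),(261,109)),((46,64),(388,109)),((46,-64),(379.5,273)),((-46,-64),(267,271.5))]
for z in(.063,.066,.071):print(z,fit([np.array(m)/1e3 for m,_ in L],[cast(c,*p,z) for _,p in L]))
save(c,"end2.png",(250,95,400,280),3.2)
E
```

```text
0.063 (array([0.5015, 0.3111]), np.float64(0.25830711322678834), array([[ 0.0002,  0.0002],
       [-0.0001,  0.0003],
       [-0.0006, -0.0001],
       [ 0.0004, -0.0004]]))
0.066 (array([0.5014, 0.3118]), np.float64(0.258307113226788), array([[ 0.0009, -0.0004],
       [-0.0004, -0.0006],
       [-0.0013,  0.0005],
       [ 0.0008,  0.0005]]))
0.071 (array([0.5012, 0.313 ]), np.float64(0.25830711322678807), array([[ 0.0021, -0.0013],
       [-0.0009, -0.0019],
       [-0.0024,  0.0014],
       [ 0.0013,  0.0019]]))
```

View pics/end2.png

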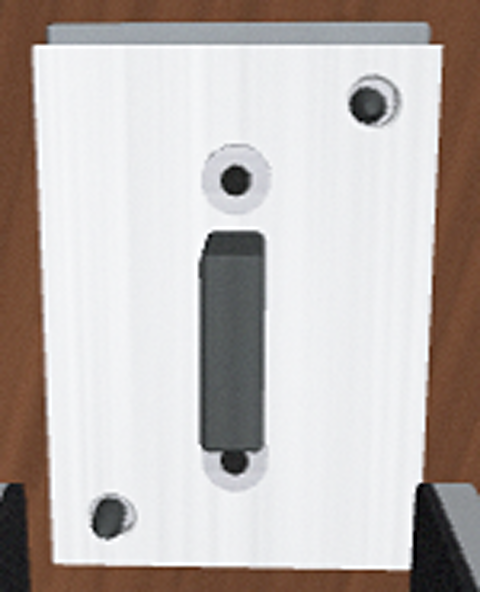

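The corner fit at z = 63 mm leaves residuals under 0.7 mm, which matches a plate lying flat on the deck. Both pins stand up through their holes and the gripper is clear.

```bash
python3 -c "
from bench import hand_in;print(hand_in())"
```

```text
the job is handed in; nothing more can be done
None
```

The job is handed in at about 24 s of the 64 s allowed: the front spacer is in the jig with its thin end in the narrow saddle, and the guide plate is over it on both pins. `hand_in()` gave no verdict, so this rests on my own checks.

- **Thin end:** Pinching the front spacer's +y end gave an opening of 0.281, against 0.354 at its 32 mm middle, so that end is turned down. The wrist picture agreed.
- **Spacer in the jig:** Before the plate covered it, the pictures put it about 0.5 mm off across and 0.7 mm off along. Its scribe lines fitted a level spacer at seated height.
- **Plate:** I used the plate nearest the base, 0.545 m away. After release it lay about 1 mm off across the jig and about 5 mrad off in yaw. Its corners fitted a plane 63 mm up, which is the height when it is home. Both pins showed through their holes.
- **Other spacer:** The scene picture shows it still in the rear groove, with no visible movement. I did not measure it again at the end.

**Disagreements:**
- The top camera placed the jig about 7 mm from where the wrist camera did. I trusted the wrist camera, whose readings agreed with each other and with the given sizes.
- The tool drifted to about 0.05 rad of tilt during the moves, so the plate was lowered about 0.04 rad off level and settled flat when released.

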